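Stir the draw beads, then ring the bell

TASK

Get the draw ready on the game table: the mixing stick lies on its rest, so first stand it ball end down in the white crock, let go, and take it again so that it can reach upright down into the jar. With it stir the beads in the blue jar, deep among them and right round by the far side, the near left and the near right, until at least two red and two white beads lie more than 20 mm from where they started, and leave the stick standing in the jar. Then push the bell's plunger fully down and let it come up, with no bead out of the jar and the mug and the pawn left alone.

Things in the scene. Friction and masses are not known exactly. Their poses are not given: they have to be found in the camera images.
- jar: Blue ceramic draw jar, open-topped straight cylinder standing fast on the table: 128 mm outside diameter, 120 mm inside, 90 mm high, inner floor 6 mm above the table. Origin: centre of the underside (table height). Its x, y, z axes are the world's.
- crock: White ceramic crock, empty open-topped straight cylinder standing fast on the table: 78 mm outside diameter, 70 mm inside, 95 mm high, inner floor 6 mm above the table. Origin: centre of the underside.
- stick: Loose mixing stick, 215 mm long, 55 g: square wooden rod, 12 mm thick, a 22 mm steel ball on one end (head), red band on the other; balances 35 mm from the ball. Starts level in a fixed wooden rest, axis 28 mm high, in two notched bridges (12 mm long, 50 wide, 32 high) at its x = -75 and +30 mm. Origin on the axis; x runs from head to red end: ball centre x = -99 mm, red end +105 mm.
- stick_head (a point): Centre of the stick's steel ball (radius 11 mm).
- plunger_top (a point): Centre of the top of the call bell's red plunger cap (22 mm in diameter), 63 mm above the table when up, in the middle of a fixed brass dome, 74 mm in diameter and 44 mm high, on an 84 mm round wooden foot. The cap is pressed straight down.
- plunger (a joint): Travel of the sprung bell plunger in m: 0 up, 0.010 fully down. The spring takes about 2 N to start and 7 N to bottom.
- mug: Bystander: loose orange mug, 76 mm in diameter, 80 mm high. Origin: centre of the underside.
- pawn: Bystander: loose pale wooden game pawn, 34 mm foot, 66 mm high. Origin: centre of the underside.
- red1: Red round bead, 24 mm in diameter, loose in the jar, one of six in one layer (reds start together on the left (+y) half, whites on the right). Origin: its centre.
- red2: Red round bead, 24 mm in diameter, loose in the jar, one of six in one layer (reds start together on the left (+y) half, whites on the right). Origin: its centre.
- red3: Red round bead, 24 mm in diameter, loose in the jar, one of six in one layer (reds start together on the left (+y) half, whites on the right). Origin: its centre.
- white1: White round bead, 24 mm in diameter, loose in the jar, one of six in one layer (reds start together on the left (+y) half, whites on the right). Origin: its centre.
- white2: White round bead, 24 mm in diameter, loose in the jar, one of six in one layer (reds start together on the left (+y) half, whites on the right). Origin: its centre.
- white3: White round bead, 24 mm in diameter, loose in the jar, one of six in one layer (reds start together on the left (+y) half, whites on the right). Origin: its centre.

How it is judged:
By the outcome, as a careful person would: the job done as asked, in the order asked, and still so for the second after the job is handed in, with the robot touching nothing.
It also fails if it takes over 72 s, if anything falls off the work surface, if the arm or the gripper's body presses on something with over 40 N, if the wrist force passes 120 N, or if a joint passes its speed limit or range.

ROBOT

A 7-joint arm with a two-finger parallel gripper is mounted at the origin on the work surface. World frame = base frame: x ahead of the robot, y to its left, z up, the work surface at z = 0. Lengths are in m, angles in rad, forces in N, time in s.
With the tool pointing down it reaches from about 0.4 to 0.75 m from the base axis. Payload 19.5 kg.
Tool frame: the origin (TCP) lies on the front face of the gripper's body, between the roots of the fingers; the fingertips stand 73 mm ahead of it and the grasp point (between the pads) lies robot.hold_point_z ahead of it (robot.hold_point_z is the distance from the TCP to the grasp point, in m); z points along the fingers, y is the direction in which the jaws open and shut (so a half turn about z gives the same grasp; the last joint's range is limited). The gripper opens to 85 mm and grips with 20 to 120 N. Pads are 22 mm wide; open, the fingers measure 114 mm over their backs; the gripper's body (76 mm by 85 mm) begins 54 mm behind the grasp point. The pads swing forward as they close: fully open they stand 13 mm farther back than shut.
Start: joints at [1.175, 0.707, -0.028, 1.485, 0.022, 0.951, -0.075], TCP at [0.199, -0.539, 0.304] pointing down, gripper open.
Joint ranges: [-2.71, 2.71], [-0.32, 2.16], [-1.57, 1.52], [0, 2.45], [-1.46, 4.6], [0, 2.02], [-2.83, 2.83]. Speed limits (rad/s): [1.89, 1.89, 2.57, 2.57, 3.01, 3.01, 3.01].

INTERFACE

Orientations are given as a unit quaternion [w, x, y, z].
In Python, from cell import robot gives the robot as it stands.
- The arm moves only by the tool jog_arm, never from a script. Its argument "moves" is a list of rows, each a list of 3 entries, a list of its own where there are three numbers: the finger opening in cm, from 0 to 8.54, then the shift along the tool's x, y, z in cm, then the turn, a rotation vector about the tool's x, y, z in rad. In form: [[hand, [tx, ty, tz], [ax, ay, az]], ...]. A call has exactly 8 rows; each row shifts and turns the commanded pose from where the row before left it, along the tool's axes as they then stand; what a row does not reach is not made up. A row lasts 1/10 s, in which the tool goes at most 50 mm and 8.59 degrees, less where a joint would pass 70% of its speed; a pose out of reach is approached as far as the arm can. A call with a gripper value outside its range is refused whole. The fingers move at their own pace and stop on an object; the grip force is fixed at half the most. Time passes only in rows, so rows that do not move let the fingers close, or fill a call up. It gives the time, the measured TCP pose, the force and the opening at its end, in the units of the state.
- robot.get_obs(): the state, without advancing time (a new reading comes with each control period).
- robot.capture(name): name is "scene" or "side" or "wrist"; returns a dict with "frame" (480x640x3 uint8, blue, green, red), "z_map" (480x640 float32, m along the optical axis (not along the pixel's ray), 0 where there is no reading), "mtx" (3x3 intrinsics, pixels), "cam_to_world" (4x4, takes a point from camera to world coordinates). Camera axes: x right, y up, looking along -z (the intrinsics and any distortion apply to the point x, -y, -z); pixel columns grow to the right and rows downward; lengths in m; the calibration is good to about 2 mm. The wrist camera is an equidistant fisheye: a pixel r from the principal point sees the ray r / f radians off the axis. A picture is of the moment at which its call begins.
- robot.job_done(): hands the job in, once; it reports no verdict.
Trained networks look in a picture, given as the dict that the camera call returned (one of the last four; its "shot" number tells which), for a name from the list of things; names that differ only in an ending like _2 or _b are one class to them, and where a whole thing is asked for, a point or a joint stands for the part that bears it (a point fixed in the world has none). Each returns a list of dicts, best first, with "conf" (0 to 1); they miss things now and then, are a little off and sometimes report something else, mostly with a low value. They report only what shows in the picture. A call takes as long as a camera call.
- robot.find_in(target, picture): "xyz" ([x, y, z] in m, in world coordinates, good to about 4 mm: the middle of the surface that is visible of it).
- robot.tip_of(target, picture): "xyz" ([x, y, z] in m, in world coordinates, good to about 4 mm: a listed point, or the origin of a listed thing).
The state is a dict: "time": time; "q": joint angles; "joint_vel": joint speeds; "joint_torque": joint torques, N m; "tcp_pos": TCP position; "tcp_rot": TCP orientation; "ft_force": force on the tool from outside, world axes, zero at the start; "wrist_torque": the same for the moment, N m; "finger_gap": finger opening in m.
Only numpy, scipy, OpenCV 4.12 (cv2) and the standard library are available. Lean on these libraries where they do the work, as an engineer would, in place of code of your own. Each camera call takes 0.05 s, during which the arm holds its last target. There are 200 camera calls.

## Working session

There is one attempt and no reset: what is moved stays moved. The work goes in short steps, Python scripts to look and compute and a tool call to move; the robot and the scene stay as the last step left them, time stands still between calls to the robot, and variables do not carry over. Pictures are saved under pics/ and viewed, about 8 in all and at most 12, crops included, and the job is handed in when it is done.

Besides the shell and the picture viewer there is one more tool, called after "Call:" by a JSON object that holds its "method" and its "body", one argument or row to a line. jog_arm: Moves the arm, as the interface text tells. Its arguments: {"type":"object","properties":{"moves":{"type":"array"}},"required":["moves"]}

```bash
mkdir -p pics; ls; python3 - <<'E'
from cell import robot
import cv2,numpy as np
np.set_printoptions(precision=4,suppress=True)
o=robot.get_obs();print({k:np.round(v,4) for k,v in o.items()},robot.hold_point_z)
ims=[]
for c in("scene","side"):
    p=robot.capture(c);ims.append(p["frame"]);print(c,p["cam_to_world"],p["mtx"])
    for t in["jar","crock","stick","stick_head","plunger_top","mug","pawn","red1","white1"]:
        for f in("find_in","tip_of"):
            r=getattr(robot,f)(t,p);print(t,f,[(np.round(d["xyz"],3).tolist(),round(d["conf"],2)) for d in r[:6 if t[-1]=='1' else 2]])
    cv2.imwrite(f"pics/{c}.png",p["frame"])
E
```

```text
pics
{'time': np.float64(0.0), 'q': array([ 1.1753,  0.7071, -0.0276,  1.485 ,  0.022 ,  0.9509, -0.0755]), 'joint_vel': array([ 0.0001, -0.0007, -0.0003,  0.0011, -0.0005,  0.0017,  0.0002]), 'joint_torque': array([  0.0019, -88.3229,   1.2353, -23.6178,   0.0171,   0.0064,
         0.    ]), 'tcp_pos': array([ 0.1991, -0.5392,  0.3034]), 'tcp_rot': array([-0.0005,  0.9844,  0.176 , -0.0001]), 'ft_force': array([ 0.1829, -0.3771,  0.3092]), 'wrist_torque': array([-0.0397,  0.0051,  0.0114]), 'finger_gap': np.float64(0.0855)} 0.0539
scene [[-0.2384 -0.801   0.5491  1.0104]
 [ 0.9711 -0.1894  0.1453  0.0825]
 [-0.0124  0.5679  0.823   0.7722]
 [ 0.      0.      0.      1.    ]] [[467.5598   0.     310.9894]
 [  0.     467.5598 239.8783]
 [  0.       0.       1.    ]]
jar find_in []
jar tip_of [([0.487, 0.249, 0.004], 0.84), ([0.5, -0.086, 0.003], 0.44)]
crock find_in [([0.51, -0.082, 0.06], 0.61)]
crock tip_of [([0.5, -0.088, 0.002], 0.72), ([0.578, 0.075, 0.06], 0.52)]
stick find_in [([0.553, -0.325, 0.035], 0.64), ([0.51, -0.085, 0.06], 0.41)]
stick tip_of [([0.543, -0.325, 0.03], 0
[... 1151 characters left out ...]
 0.66)]
stick_head tip_of [([0.458, -0.28, 0.028], 0.61)]
plunger_top find_in [([0.581, 0.078, 0.06], 0.5)]
plunger_top tip_of [([0.586, 0.076, 0.061], 0.57), ([0.547, -0.328, 0.027], 0.54)]
mug find_in [([0.684, -0.096, 0.054], 0.88)]
mug tip_of [([0.69, -0.115, 0.002], 0.62), ([0.584, 0.079, 0.059], 0.26)]
pawn find_in [([0.679, 0.229, 0.021], 0.77), ([0.582, 0.081, 0.062], 0.4)]
pawn tip_of [([0.684, 0.222, -0.001], 0.81)]
red1 find_in [([0.519, 0.261, 0.027], 0.56)]
red1 tip_of [([0.517, 0.262, 0.013], 0.38)]
white1 find_in [([0.517, 0.236, 0.027], 0.71), ([0.485, 0.216, 0.022], 0.52)]
white1 tip_of [([0.52, 0.231, 0.02], 0.68), ([0.494, 0.214, 0.019], 0.45), ([0.582, 0.074, 0.06], 0.2)]
```

View pics/scene.png

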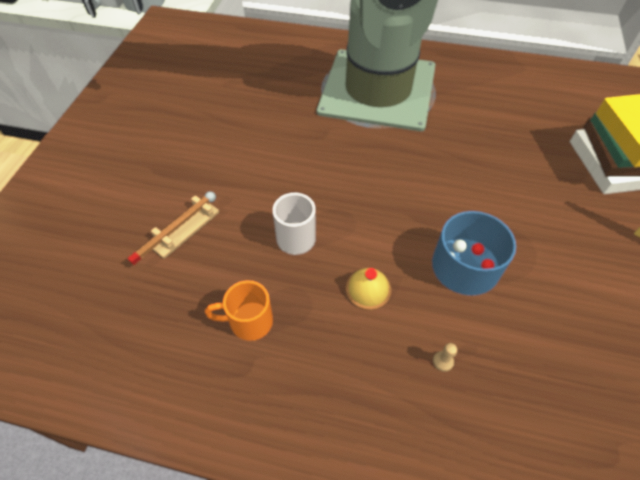

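View pics/side.png

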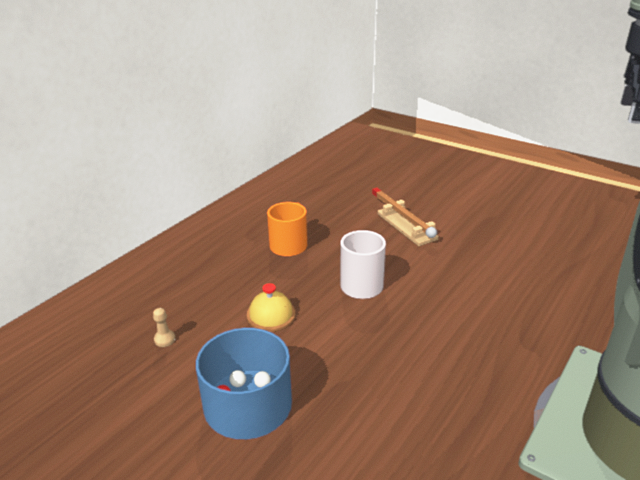

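The scene view shows the stick on its rest (head at 210,197, red end at 133,258), crock at 295,222, mug at 248,310, bell at 369,285, jar at 473,252 and pawn at 446,356. The side view agrees with it. The network positions match both views, and head to origin measures 99.6 mm against a nominal 99.

```bash
cat > h.py <<'E'
from cell import robot
import numpy as np, cv2
from scipy.spatial.transform import Rotation as Ro
np.set_printoptions(precision=4,suppress=True)
HZ=robot.hold_point_z
C=np.array([.5,-.087]); J=np.array([.4885,.2495]); B=np.array([.5825,.077])
def pose():
    o=robot.get_obs(); q=o["tcp_rot"]
    return np.array(o["tcp_pos"]),Ro.from_quat([q[1],q[2],q[3],q[0]]),o
def R_of(z,x):
    z=np.array(z,float);z/=np.linalg.norm(z);x=np.array(x,float);x-=x@z*z;x/=np.linalg.norm(x)
    return Ro.from_matrix(np.c_[x,np.cross(z,x),z])
def tilt(az,t,yaw=None):  # tool z leaning t deg from down toward azimuth az (deg); x azimuth yaw
    a=np.radians(az);t=np.radians(t);yaw=np.radians(az if yaw is None else yaw)
    return R_of([np.sin(t)*np.cos(a),np.sin(t)*np.sin(a),-np.cos(t)],[np.cos(yaw),np.sin(yaw),0.])
def plan(H,R,start=None,n=None):
    """constant rows from start (p,R) to hold point H with orientation R"""
    p,R0=start if start else pose()[:2]
    pt=np.array(H)-R.apply([0,0,HZ]); d=R0.inv().apply(pt-p); rv=(R0.inv()*R).as_rotvec()
    need=max(np.linalg.norm(d)/.045,np.degrees(np.linalg.norm(rv))/8.2)
    n=n or int(np.ceil(need)); S=sum(Ro.from_rotvec(rv/n*k).as_matrix() for k in range(n))
    t=np.linalg.solve(S,d)
    print(f"need {need:.1f} n={n} row shift cm",np.round(t*100,2),"turn",np.round(rv/n,4)," total cm",np.round(d*100,2),"rv",np.round(rv,3))
    return pt,R
def show():
    p,R,o=pose();print("t %.2f tcp"%o["time"],p,"hold",p+R.apply([0,0,HZ]),"z",R.apply([0,0,1]),"x",R.apply([1,0,0]),"gap %.4f"%o["finger_gap"],"F",np.round(o["ft_force"],1),"q",np.round(o["q"],2))
E
python3 - <<'E'
from h import *
p=robot.capture("scene");b=p["frame"].astype(int);z=p["z_map"]
def pts(m):
    v,u=np.nonzero(m&(z>0));d=z[v,u];K=p["mtx"]
    c=np.c_[(u-K[0,2])/K[0,0]*d,-(v-K[1,2])/K[1,1]*d,-d];return c@p["cam_to_world"][:3,:3].T+p["cam_to_world"][:3,3]
red=(b[...,2]>130)&(b[...,1]<60)&(b[...,0]<60);red[:, 160:]=False
P=pts(red);print(len(P),P.mean(0),P.min(0),P.max(0))
o=np.array([.5445,-.326]);h=np.array([.457,-.2785])
s=(P.mean(0)[:2]-h);print(s,np.linalg.norm(s),np.degrees(np.arctan2(s[1],s[0])))
a=np.degrees(np.arctan2(s[1],s[0]));s/=np.linalg.norm(s)
g=h+s*.157
R=tilt(a,-25)
st=plan([*g,.10],R);st2=plan([*g,.031],R,st);plan([*g,.10],R,st2,n=4)
E
```

```text
71 [ 0.6344 -0.3626  0.0313] [ 0.6261 -0.3702  0.0214] [ 0.6422 -0.356   0.0381]
[ 0.1774 -0.0841] 0.19633939373072629 -25.352591697943815
need 10.8 n=11 row shift cm [ 4.15 -1.66  0.67] turn [ 0.0158 -0.0375  0.0712]  total cm [45.79 -2.69 15.51] rv [ 0.174 -0.413  0.783]
need 1.5 n=2 row shift cm [1.46 0.   3.13] turn [0. 0. 0.]  total cm [2.92 0.   6.25] rv [0. 0. 0.]
need 1.5 n=4 row shift cm [-0.73 -0.   -1.56] turn [0. 0. 0.]  total cm [-2.92 -0.   -6.25] rv [0. 0. 0.]
```

Call:
{"method": "jog_arm", "body": {
  "moves": [
    [6, [4.15, -1.66, 0.67], [0.0158, -0.0375, 0.0712]],
    [6, [4.15, -1.66, 0.67], [0.0158, -0.0375, 0.0712]],
    [6, [4.15, -1.66, 0.67], [0.0158, -0.0375, 0.0712]],
    [6, [4.15, -1.66, 0.67], [0.0158, -0.0375, 0.0712]],
    [6, [4.15, -1.66, 0.67], [0.0158, -0.0375, 0.0712]],
    [6, [4.15, -1.66, 0.67], [0.0158, -0.0375, 0.0712]],
    [6, [4.15, -1.66, 0.67], [0.0158, -0.0375, 0.0712]],
    [6, [4.15, -1.66, 0.67], [0.0158, -0.0375, 0.0712]]
  ]
}}

```text
time: 2.75
tcp_pos: [0.5019, -0.3711, 0.2095]
tcp_rot: [-0.035, 0.981, -0.11, -0.156]
ft_force: [0.3, -1.0, 1.3]
finger_gap: 0.06
```

Call:
{"method": "jog_arm", "body": {
  "moves": [
    [6, [4.15, -1.66, 0.67], [0.0158, -0.0375, 0.0712]],
    [6, [4.15, -1.66, 0.67], [0.0158, -0.0375, 0.0712]],
    [6, [4.15, -1.66, 0.67], [0.0158, -0.0375, 0.0712]],
    [6, [0, 0, 0], [0, 0, 0]],
    [6, [0, 0, 0], [0, 0, 0]],
    [6, [0, 0, 0], [0, 0, 0]],
    [6, [0, 0, 0], [0, 0, 0]],
    [6, [0, 0, 0], [0, 0, 0]]
  ]
}}

```text
time: 3.55
tcp_pos: [0.5866, -0.3625, 0.1701]
tcp_rot: [-0.045, 0.963, -0.184, -0.192]
ft_force: [0.3, 0.3, -0.2]
finger_gap: 0.0599
```

```bash
python3 - <<'E'
from h import *
show()
for c in("wrist","scene","side"):
    p=robot.capture(c);cv2.imwrite(f"pics/{c}2.png",p["frame"])
    if c=="wrist":print(p["mtx"],p["cam_to_world"])
    for t in("stick","stick_head"):print(c,t,[(np.round(d["xyz"],3),round(d["conf"],2)) for d in robot.tip_of(t,p)[:2]])
E
```

```text
t 3.55 tcp [ 0.5866 -0.3625  0.1701] hold [ 0.5675 -0.354   0.1204] z [-0.3542  0.1566 -0.922 ] x [ 0.8581 -0.3376 -0.387 ] gap 0.0599 F [ 0.3  0.3 -0.2] q [ 0.44  1.29  0.27  0.55 -0.2   1.71 -1.36]
[[371.6483   0.     324.2102]
 [  0.     371.6483 233.3439]
 [  0.       0.       1.    ]] [[-0.3714  0.7324  0.5706  0.6703]
 [-0.9283 -0.2829 -0.2411 -0.3961]
 [-0.0152 -0.6193  0.785   0.208 ]
 [ 0.      0.      0.      1.    ]]
wrist stick [(array([ 0.547, -0.32 ,  0.026]), 0.6)]
wrist stick_head [(array([ 0.462, -0.283,  0.03 ]), 0.58)]
scene stick [(array([ 0.547, -0.324,  0.028]), 0.63)]
scene stick_head [(array([ 0.454, -0.276,  0.031]), 0.62)]
side stick [(array([ 0.548, -0.328,  0.026]), 0.7)]
side stick_head [(array([ 0.458, -0.279,  0.026]), 0.69)]
```

View pics/wrist2.png

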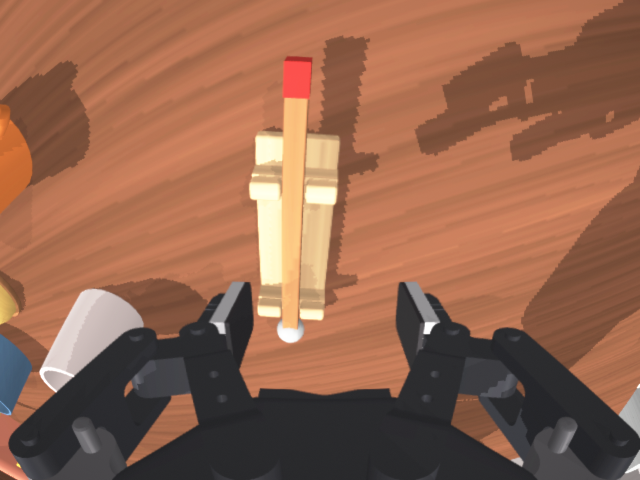

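The wrist view shows the stick running from the ball (290,330) to the red end (297,60–95), with both bridges clear and the fingers straddling it.

```bash
cat >> h.py <<'E'
def wpt(p,u,v):
    K=p["mtx"];x=(u-K[0,2])/K[0,0];y=(v-K[1,2])/K[1,1];r=np.hypot(x,y)
    d=p["z_map"][v,u];k=np.tan(r)/max(r,1e-9)*d
    return p["cam_to_world"][:3,:3]@[x*k,-y*k,-d]+p["cam_to_world"][:3,3]
E
python3 - <<'E'
from h import *
p=robot.capture("wrist")
L=np.array([wpt(p,*q) for q in[(297,70),(297,85),(295,110),(294,140),(292,220),(291,290)]]);print(L)
c=np.polyfit(L[:,0],L[:,1],1);a=np.degrees(np.arctan(c[0]));print("az",a,"end",wpt(p,298,60),"ball",wpt(p,290,330))
E
```

```text
[[ 0.6388 -0.3669  0.0345]
 [ 0.6317 -0.3637  0.0333]
 [ 0.6206 -0.3579  0.0343]
 [ 0.6056 -0.3506  0.0333]
 [ 0.5603 -0.3289  0.034 ]
 [ 0.5059 -0.3027  0.033 ]]
az -25.797822703161025 end [ 0.6425 -0.3686  0.0303] ball [ 0.4663 -0.2831  0.0346]
```

```bash
python3 - <<'E'
from h import *
R=tilt(-25.8,-20)
st=plan([.6008,-.3484,.085],R,n=5);plan([.6008,-.3484,.031],R,st,n=3)
E
```

```text
need 1.0 n=5 row shift cm [ 0.73 -0.35  0.43] turn [0.0023 0.0099 0.014 ]  total cm [ 3.72 -1.63  2.09] rv [0.012 0.05  0.07 ]
need 1.2 n=3 row shift cm [0.62 0.   1.69] turn [0. 0. 0.]  total cm [1.85 0.   5.07] rv [0. 0. 0.]
```

Call:
{"method": "jog_arm", "body": {
  "moves": [
    [6, [0.73, -0.35, 0.43], [0.0023, 0.0099, 0.014]],
    [6, [0.73, -0.35, 0.43], [0.0023, 0.0099, 0.014]],
    [6, [0.73, -0.35, 0.43], [0.0023, 0.0099, 0.014]],
    [6, [0.73, -0.35, 0.43], [0.0023, 0.0099, 0.014]],
    [6, [0.73, -0.35, 0.43], [0.0023, 0.0099, 0.014]],
    [6, [0, 0, 0], [0, 0, 0]],
    [6, [0, 0, 0], [0, 0, 0]],
    [6, [0, 0, 0], [0, 0, 0]]
  ]
}}

```text
time: 4.85
tcp_pos: [0.6176, -0.3565, 0.1361]
tcp_rot: [-0.039, 0.96, -0.22, -0.169]
ft_force: [-0.3, -0.1, 1.0]
finger_gap: 0.0602
```

```bash
python3 - <<'E'
from h import *
show()
R=tilt(-25.8,-20)
plan([.6008,-.3484,.031],R,n=5)
E
```

```text
t 4.85 tcp [ 0.6176 -0.3565  0.1361] hold [ 0.601  -0.3485  0.0855] z [-0.3079  0.1487 -0.9397] x [ 0.8461 -0.4089 -0.3419] gap 0.0602 F [-0.3 -0.1  1. ] q [ 0.44  1.37  0.27  0.43 -0.24  1.7  -1.47]
need 1.2 n=5 row shift cm [0.37 0.   1.03] turn [ 0. -0.  0.]  total cm [1.84 0.01 5.13] rv [ 0. -0.  0.]
```

Call:
{"method": "jog_arm", "body": {
  "moves": [
    [6, [0.37, 0, 1.03], [0, 0, 0]],
    [6, [0.37, 0, 1.03], [0, 0, 0]],
    [6, [0.37, 0, 1.03], [0, 0, 0]],
    [6, [0.37, 0, 1.03], [0, 0, 0]],
    [6, [0.37, 0, 1.03], [0, 0, 0]],
    [6, [0, 0, 0], [0, 0, 0]],
    [0.5, [0, 0, 0], [0, 0, 0]],
    [0.5, [0, 0, 0], [0, 0, 0]]
  ]
}}

```text
time: 5.65
tcp_pos: [0.6177, -0.3563, 0.0817]
tcp_rot: [-0.039, 0.96, -0.22, -0.169]
ft_force: [0.3, -0.8, -0.4]
finger_gap: 0.032
```

Call:
{"method": "jog_arm", "body": {
  "moves": [
    [0.5, [0, 0, 0], [0, 0, 0]],
    [0.5, [0, 0, 0], [0, 0, 0]],
    [0.5, [0, 0, 0], [0, 0, 0]],
    [0.5, [0, 0, 0], [0, 0, 0]],
    [0.5, [0, 0, 0], [0, 0, 0]],
    [0.5, [0, 0, 0], [0, 0, 0]],
    [0.5, [0, 0, 0], [0, 0, 0]],
    [0.5, [0, 0, 0], [0, 0, 0]]
  ]
}}

```text
time: 6.45
tcp_pos: [0.6176, -0.3563, 0.0816]
tcp_rot: [-0.039, 0.96, -0.22, -0.169]
ft_force: [0.5, -0.7, 6.2]
finger_gap: 0.011
```

```bash
python3 - <<'E'
from h import *
show()
H=[.6008,-.3484,.031];R=tilt(-25.8,-20)
st=plan([*H[:2],.16],R,n=5)
# stick vertical-ish: rotate +65 about tool y -> lean 25, tool +45 ; hold point moves toward robot
R2=tilt(-25.8,45)
st2=plan([.50,-.25,.27],R2,st)
E
```

```text
t 6.45 tcp [ 0.6176 -0.3563  0.0816] hold [ 0.6011 -0.3483  0.031 ] z [-0.3076  0.1485 -0.9399] x [ 0.8463 -0.4089 -0.3415] gap 0.0110 F [ 0.5 -0.7  6.2] q [ 0.43  1.44  0.27  0.44 -0.24  1.62 -1.47]
need 2.9 n=5 row shift cm [-0.88  0.   -2.42] turn [ 0.     -0.0001  0.    ]  total cm [ -4.42   0.02 -12.12] rv [ 0.    -0.001  0.   ]
need 7.9 n=8 row shift cm [-2.29 -0.56 -1.64] turn [-0.      0.1418  0.    ]  total cm [-21.2   -4.47  -2.66] rv [-0.     1.134  0.   ]
```

Call:
{"method": "jog_arm", "body": {
  "moves": [
    [0.5, [-0.88, 0, -2.42], [0, 0, 0]],
    [0.5, [-0.88, 0, -2.42], [0, 0, 0]],
    [0.5, [-0.88, 0, -2.42], [0, 0, 0]],
    [0.5, [-0.88, 0, -2.42], [0, 0, 0]],
    [0.5, [-0.88, 0, -2.42], [0, 0, 0]],
    [0.5, [0, 0, 0], [0, 0, 0]],
    [0.5, [0, 0, 0], [0, 0, 0]],
    [0.5, [0, 0, 0], [0, 0, 0]]
  ]
}}

```text
time: 7.25
tcp_pos: [0.6173, -0.3561, 0.2088]
tcp_rot: [-0.039, 0.96, -0.22, -0.17]
ft_force: [0.3, 0.4, 0.7]
finger_gap: 0.0107
```

Call:
{"method": "jog_arm", "body": {
  "moves": [
    [0.5, [-2.29, -0.56, -1.64], [0, 0.1418, 0]],
    [0.5, [-2.29, -0.56, -1.64], [0, 0.1418, 0]],
    [0.5, [-2.29, -0.56, -1.64], [0, 0.1418, 0]],
    [0.5, [-2.29, -0.56, -1.64], [0, 0.1418, 0]],
    [0.5, [-2.29, -0.56, -1.64], [0, 0.1418, 0]],
    [0.5, [-2.29, -0.56, -1.64], [0, 0.1418, 0]],
    [0.5, [-2.29, -0.56, -1.64], [0, 0.1418, 0]],
    [0.5, [-2.29, -0.56, -1.64], [0, 0.1418, 0]]
  ]
}}

```text
time: 8.05
tcp_pos: [0.5393, -0.2835, 0.2961]
tcp_rot: [0.038, 0.955, -0.22, 0.194]
ft_force: [2.1, -0.6, -2.1]
finger_gap: 0.0109
```

```bash
python3 - <<'E'
from h import *
show()
plan([.50,-.25,.27],tilt(-25.8,45))
E
```

```text
t 8.05 tcp [ 0.5393 -0.2835  0.2961] hold [ 0.5584 -0.2921  0.2464] z [ 0.3546 -0.1591 -0.9214] x [ 0.8275 -0.4054  0.3885] gap 0.0109 F [ 2.1 -0.6 -2.1] q [ 0.34  0.67  0.17  1.73 -0.34  0.37 -1.28]
need 2.7 n=3 row shift cm [-2.35 -0.44 -1.83] turn [-0.0034  0.1288 -0.0023]  total cm [-7.65 -1.32 -4.52] rv [-0.01   0.386 -0.007]
```

```bash
python3 - <<'E'
from h import *
u=np.array([.5,.866]);H=C+.06*u
R0=pose()[1]
st=plan([.54,-.20,.30],tilt(15,30,yaw=15),n=8)
st=plan([*H,.275],tilt(60,45),st,n=8)
E
```

```text
need 5.0 n=8 row shift cm [-0.14 -0.94 -0.76] turn [ 0.0383  0.0144 -0.0804]  total cm [-3.23 -5.85 -6.78] rv [ 0.307  0.115 -0.643]
need 5.8 n=8 row shift cm [ 0.53 -1.47  0.94] turn [ 0.0599  0.031  -0.0781]  total cm [  1.18 -13.5    4.56] rv [ 0.479  0.248 -0.625]
```

Call:
{"method": "jog_arm", "body": {
  "moves": [
    [0.5, [-0.14, -0.94, -0.76], [0.0383, 0.0144, -0.0804]],
    [0.5, [-0.14, -0.94, -0.76], [0.0383, 0.0144, -0.0804]],
    [0.5, [-0.14, -0.94, -0.76], [0.0383, 0.0144, -0.0804]],
    [0.5, [-0.14, -0.94, -0.76], [0.0383, 0.0144, -0.0804]],
    [0.5, [-0.14, -0.94, -0.76], [0.0383, 0.0144, -0.0804]],
    [0.5, [-0.14, -0.94, -0.76], [0.0383, 0.0144, -0.0804]],
    [0.5, [-0.14, -0.94, -0.76], [0.0383, 0.0144, -0.0804]],
    [0.5, [-0.14, -0.94, -0.76], [0.0383, 0.0144, -0.0804]]
  ]
}}

```text
time: 8.85
tcp_pos: [0.5145, -0.2071, 0.3464]
tcp_rot: [-0.036, 0.958, 0.127, 0.255]
ft_force: [0.5, -0.6, -0.2]
finger_gap: 0.0109
```

```bash
python3 - <<'E'
from h import *
show()
u=np.array([.5,.866]);H=C+.06*u
st=plan([*H,.275],tilt(60,45),n=8)
E
```

```text
t 8.85 tcp [ 0.5145 -0.2071  0.3464] hold [ 0.5403 -0.1999  0.2996] z [ 0.4797  0.1335 -0.8672] x [0.8373 0.2258 0.4979] gap 0.0109 F [ 0.5 -0.6 -0.2] q [ 0.72  0.56 -0.43  1.84 -0.26  0.38 -0.69]
need 5.7 n=8 row shift cm [ 0.53 -1.47  0.94] turn [ 0.0592  0.0312 -0.0781]  total cm [  1.19 -13.5    4.57] rv [ 0.474  0.249 -0.625]
```

Call:
{"method": "jog_arm", "body": {
  "moves": [
    [0.5, [0.53, -1.47, 0.94], [0.0592, 0.0312, -0.0781]],
    [0.5, [0.53, -1.47, 0.94], [0.0592, 0.0312, -0.0781]],
    [0.5, [0.53, -1.47, 0.94], [0.0592, 0.0312, -0.0781]],
    [0.5, [0.53, -1.47, 0.94], [0.0592, 0.0312, -0.0781]],
    [0.5, [0.53, -1.47, 0.94], [0.0592, 0.0312, -0.0781]],
    [0.5, [0.53, -1.47, 0.94], [0.0592, 0.0312, -0.0781]],
    [0.5, [0.53, -1.47, 0.94], [0.0592, 0.0312, -0.0781]],
    [0.5, [0.53, -1.47, 0.94], [0.0592, 0.0312, -0.0781]]
  ]
}}

```text
time: 9.65
tcp_pos: [0.5118, -0.0682, 0.3131]
tcp_rot: [-0.192, 0.8, 0.462, 0.332]
ft_force: [0.4, -0.8, -1.0]
finger_gap: 0.0105
```

```bash
python3 - <<'E'
from h import *
show()
u=np.array([.5,.866]);H=C+.06*u
st=plan([*H,.275],tilt(60,45))
p=robot.capture("scene");cv2.imwrite("pics/s3.png",p["frame"])
print([(np.round(d["xyz"],3),round(d["conf"],2)) for d in robot.tip_of("stick_head",p)[:2]],[(np.round(d["xyz"],3),round(d["conf"],2)) for d in robot.tip_of("crock",p)[:2]])
E
```

```text
t 9.65 tcp [ 0.5118 -0.0682  0.3131] hold [ 0.5309 -0.0351  0.2751] z [ 0.3544  0.6131 -0.706 ] x [0.3529 0.6114 0.7082] gap 0.0105 F [ 0.4 -0.8 -1. ] q [ 0.92  0.83 -1.    1.89 -0.16  0.43 -0.18]
need 0.0 n=1 row shift cm [-0.02 -0.08 -0.02] turn [ 0.0004 -0.0016  0.0001]  total cm [-0.02 -0.08 -0.02] rv [ 0.    -0.002  0.   ]
[(array([ 0.5  , -0.089,  0.131]), 0.64)] [(array([ 0.695,  0.224, -0.003]), 0.71), (array([ 0.499, -0.086,  0.001]), 0.68)]
```

View pics/s3.png

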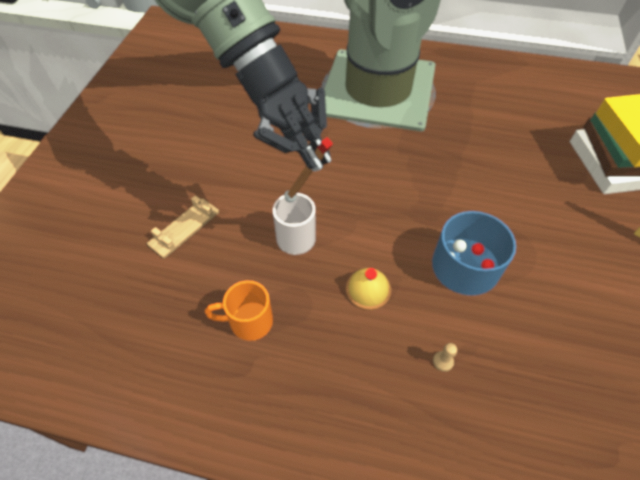

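The ball is above the crock mouth (290,198 in the picture), and the network's head position agrees with the computed one to 3 mm. Lowering.

Call:
{"method": "jog_arm", "body": {
  "moves": [
    [0.5, [-1.02, 0, 1.02], [0, 0, 0]],
    [0.5, [-1.02, 0, 1.02], [0, 0, 0]],
    [0.5, [-1.02, 0, 1.02], [0, 0, 0]],
    [0.5, [-1.02, 0, 1.02], [0, 0, 0]],
    [0.5, [-1.02, 0, 1.02], [0, 0, 0]],
    [0.5, [-1.02, 0, 1.02], [0, 0, 0]],
    [0.5, [-1.02, 0, 1.02], [0, 0, 0]],
    [0.5, [-0.95, 0, 0.95], [0, 0, 0]]
  ]
}}

```text
time: 10.6
tcp_pos: [0.5125, -0.0692, 0.1983]
tcp_rot: [-0.19, 0.801, 0.46, 0.332]
ft_force: [-2.9, -4.7, 6.0]
finger_gap: 0.0109
```

```bash
python3 - <<'E'
from h import *
show()
E
```

```text
t 10.60 tcp [ 0.5125 -0.0692  0.1983] hold [ 0.5317 -0.0363  0.1602] z [ 0.357   0.6099 -0.7075] x [0.3565 0.6111 0.7067] gap 0.0109 F [-2.9 -4.7  6. ] q [ 0.87  1.04 -0.92  1.98 -0.09  0.19 -0.1 ]
```

Call:
{"method": "jog_arm", "body": {
  "moves": [
    [4, [0, 0, 0], [0, 0, 0]],
    [4, [0, 0, 0], [0, 0, 0]],
    [4, [0, 0, 0], [0, 0, 0]],
    [4, [0, 0, -0.5], [0, 0, 0]],
    [4, [0, 0, -2], [0, 0, 0]],
    [4, [0, 0, -3], [0, 0, 0]],
    [4, [0, 0, -3], [0, 0, 0]],
    [4, [0, 0, -3], [0, 0, 0]]
  ]
}}

```text
time: 11.4
tcp_pos: [0.4707, -0.1399, 0.282]
tcp_rot: [-0.19, 0.801, 0.461, 0.332]
ft_force: [-0.4, -0.5, 0.2]
finger_gap: 0.04
```

```bash
python3 - <<'E'
from h import *
show()
p=robot.capture("side");cv2.imwrite("pics/d4.png",p["frame"])
q=robot.capture("scene");cv2.imwrite("pics/s4.png",q["frame"])
w=robot.capture("wrist");cv2.imwrite("pics/w4.png",w["frame"])
cv2.imwrite("pics/all4.png",np.hstack([cv2.resize(p["frame"][100:340,250:570],(400,300)),cv2.resize(q["frame"][60:300,180:500],(400,300))]))
for c in(p,q,w):
  for t in("stick","stick_head"):print(t,[(np.round(d["xyz"],3),round(d["conf"],2)) for d in robot.tip_of(t,c)[:2]])
  b=c["frame"].astype(int);m=((b[...,2]>130)&(b[...,1]<60)&(b[...,0]<60)).astype(np.uint8)
  n,_,st,ce=cv2.connectedComponentsWithStats(m)
  for i in range(1,n):
    if st[i,4]>15:
      u,v=ce[i]
      if c is w: X=wpt(c,int(u),int(v))
      else:
        K=c["mtx"];d=c["z_map"][int(v),int(u)];X=c["cam_to_world"][:3,:3]@[(u-K[0,2])/K[0,0]*d,-(v-K[1,2])/K[1,1]*d,-d]+c["cam_to_world"][:3,3]
      print("red",ce[i],st[i,4],X)
E
```

```text
t 11.40 tcp [ 0.4707 -0.1399  0.282 ] hold [ 0.4899 -0.107   0.2438] z [ 0.3565  0.6104 -0.7074] x [0.3554 0.6116 0.7069] gap 0.0400 F [-0.4 -0.5  0.2] q [ 1.09  0.9  -1.01  1.92 -0.1   0.48 -0.08]
stick [(array([ 0.519, -0.062,  0.104]), 0.92)]
stick_head []
red [321.7237 204.3947] 76 [ 0.5357 -0.0142  0.1918]
red [269.7647 290.8235] 17 [0.5744 0.0826 0.062 ]
red [223.92 387.2 ] 25 [0.5152 0.2631 0.0295]
stick [(array([ 0.518, -0.06 ,  0.104]), 0.58)]
stick_head []
red [324.25 198.5 ] 36 [ 0.545  -0.0174  0.1983]
red [477.5595 248.7024] 84 [0.46   0.2641 0.027 ]
red [487.1719 263.4531] 64 [0.4911 0.2822 0.0294]
stick []
stick_head [(array([ 0.496, -0.103,  0.018]), 0.63), (array([0.584, 0.076, 0.066]), 0.38)]
red [187.4222 130.4889] 45 [0.4903 0.2735 0.0243]
red [321.2293 189.7069] 423 [ 0.5387 -0.0237  0.1933]
```

View pics/all4.png

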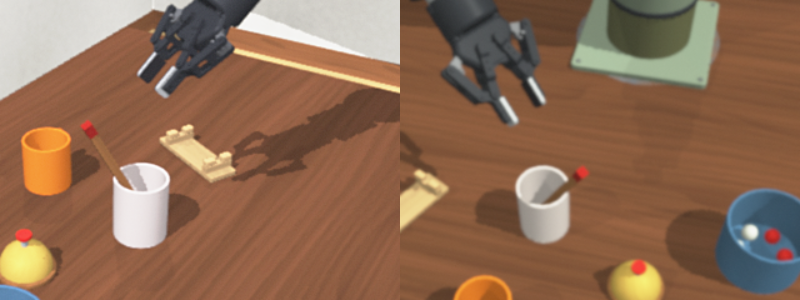

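The stick stands leaning in the crock with its red end up (88,128 left crop; 582,174 right crop). I estimate the lean at 28° towards azimuth 62°, and the ball position confirms it.

```bash
python3 - <<'E'
from h import *
b=np.array([.4965,-.1025,.017]);d=np.array([.222,.416,.882]);d/=np.linalg.norm(d)
st=plan([.51,-.07,.33],tilt(61.9,10),n=8)
st=plan(b+.27*d,tilt(61.9,-28.1),st,n=8)
print(b+.27*d)
plan(b+.167*d,tilt(61.9,-28.1),st,n=6)
E
```

```text
need 4.3 n=8 row shift cm [ 1.41  0.01 -0.7 ] turn [ 0.0021 -0.0764 -0.0041]  total cm [12.16 -0.07 -2.38] rv [ 0.017 -0.611 -0.033]
need 4.6 n=8 row shift cm [1.72 0.04 0.83] turn [ 0.     -0.0831 -0.    ]  total cm [11.11  0.34 10.13] rv [ 0.    -0.665 -0.   ]
[0.5564 0.0098 0.2551]
need 2.3 n=6 row shift cm [-0.    0.    1.72] turn [0. 0. 0.]  total cm [-0.01  0.   10.3 ] rv [0. 0. 0.]
```

Call:
{"method": "jog_arm", "body": {
  "moves": [
    [4, [1.41, 0, -0.7], [0.0021, -0.0764, -0.0041]],
    [4, [1.41, 0, -0.7], [0.0021, -0.0764, -0.0041]],
    [4, [1.41, 0, -0.7], [0.0021, -0.0764, -0.0041]],
    [4, [1.41, 0, -0.7], [0.0021, -0.0764, -0.0041]],
    [4, [1.41, 0, -0.7], [0.0021, -0.0764, -0.0041]],
    [4, [1.41, 0, -0.7], [0.0021, -0.0764, -0.0041]],
    [4, [1.41, 0, -0.7], [0.0021, -0.0764, -0.0041]],
    [4, [1.41, 0, -0.7], [0.0021, -0.0764, -0.0041]]
  ]
}}

```text
time: 12.65
tcp_pos: [0.505, -0.0777, 0.3841]
tcp_rot: [-0.043, 0.855, 0.512, 0.074]
ft_force: [-1.0, 0.5, -0.7]
finger_gap: 0.04
```

Call:
{"method": "jog_arm", "body": {
  "moves": [
    [4, [1.72, 0.04, 0.83], [0, -0.0831, 0]],
    [4, [1.72, 0.04, 0.83], [0, -0.0831, 0]],
    [4, [1.72, 0.04, 0.83], [0, -0.0831, 0]],
    [4, [1.72, 0.04, 0.83], [0, -0.0831, 0]],
    [4, [1.72, 0.04, 0.83], [0, -0.0831, 0]],
    [4, [1.72, 0.04, 0.83], [0, -0.0831, 0]],
    [4, [1.72, 0.04, 0.83], [0, -0.0831, 0]],
    [4, [1.72, 0.04, 0.83], [0, -0.0831, 0]]
  ]
}}

```text
time: 13.45
tcp_pos: [0.5677, 0.033, 0.3023]
tcp_rot: [0.126, 0.831, 0.499, -0.209]
ft_force: [-1.0, 0.4, -0.3]
finger_gap: 0.0398
```

```bash
python3 - <<'E'
from h import *
show()
b=np.array([.4965,-.1025,.017]);d=np.array([.222,.416,.882]);d/=np.linalg.norm(d)
plan(b+.27*d,tilt(61.9,-28.1))
plan(b+.167*d,tilt(61.9,-28.1))
w=robot.capture("wrist");cv2.imwrite("pics/w5.png",w["frame"])
bb=w["frame"].astype(int);m=((bb[...,2]>130)&(bb[...,1]<60)&(bb[...,0]<60)).astype(np.uint8)
n,_,s,ce=cv2.connectedComponentsWithStats(m)
p,R,_=pose()
for i in range(1,n):
  if s[i,4]>80:
    X=wpt(w,int(ce[i][0]),int(ce[i][1]));print(s[i],X,"in tool",R.inv().apply(X-p))
E
```

```text
t 13.45 tcp [0.5677 0.033  0.3023] hold [0.5557 0.0105 0.2548] z [-0.2222 -0.4188 -0.8805] x [ 0.4146  0.7768 -0.4741] gap 0.0398 F [-1.   0.4 -0.3] q [-0.15  0.84 -0.25  1.28  0.51  1.45 -1.02]
need 0.0 n=1 row shift cm [-0.05  0.1  -0.02] turn [0.0012 0.0035 0.0002]  total cm [-0.05  0.1  -0.02] rv [0.001 0.003 0.   ]
need 2.3 n=3 row shift cm [-0.01  0.03  3.43] turn [0.0004 0.0012 0.0001]  total cm [-0.02  0.09 10.28] rv [0.001 0.003 0.   ]
[317 238  21  10 186] [ 0.5442 -0.0146  0.1857] in tool [0.0055 0.0034 0.126 ]
```

View pics/w5.png

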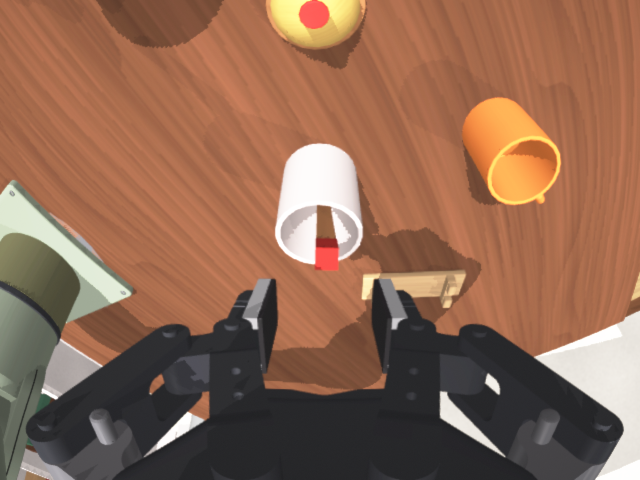

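The wrist view shows the red end (327,255) centred between the fingers to about 3 mm. Advancing along the axis and closing.

Call:
{"method": "jog_arm", "body": {
  "moves": [
    [4, [0, 0.03, 1.72], [0, 0, 0]],
    [4, [0, 0.03, 1.72], [0, 0, 0]],
    [4, [0, 0.03, 1.72], [0, 0, 0]],
    [4, [0, 0.03, 1.72], [0, 0, 0]],
    [4, [0, 0.03, 1.72], [0, 0, 0]],
    [4, [0, 0.03, 1.7], [0, 0, 0]],
    [0.5, [0, 0, 0], [0, 0, 0]],
    [0.5, [0, 0, 0], [0, 0, 0]]
  ]
}}

```text
time: 14.3
tcp_pos: [0.5463, -0.0115, 0.2124]
tcp_rot: [0.125, 0.832, 0.499, -0.208]
ft_force: [-4.1, 0.9, 1.3]
finger_gap: 0.0118
```

Call:
{"method": "jog_arm", "body": {
  "moves": [
    [0.5, [0, 0, 0], [0, 0, 0]],
    [0.5, [0, 0, 0], [0, 0, 0]],
    [0.5, [0, 0, 0], [0, 0, 0]],
    [0.5, [0, 0, 0], [0, 0, 0]],
    [0.5, [0, 0, 0], [0, 0, 0]],
    [0.5, [0, 0, 0], [0, 0, 0]],
    [0.5, [0, 0, 0], [0, 0, 0]],
    [0.5, [0, 0, 0], [0, 0, 0]]
  ]
}}

```text
time: 15.1
tcp_pos: [0.5463, -0.012, 0.2123]
tcp_rot: [0.125, 0.832, 0.498, -0.208]
ft_force: [-0.4, 1.4, 3.0]
finger_gap: 0.0111
```

```bash
python3 - <<'E'
from h import *
show()
p,R,_=pose();w=robot.capture("side")
print([(np.round(d["xyz"],3),round(d["conf"],2),R.inv().apply(np.array(d["xyz"])-p)) for d in robot.tip_of("stick",w)[:2]])
H=p+R.apply([0,0,HZ]); d=-R.apply([0,0,1])
st=plan(H+.13*d,R,n=8)
st=plan([.52,.0,.33],tilt(61.9,0),st,n=8)
st=plan([*J,.31],tilt(61.9,0),st,n=8)
E
```

```text
t 15.10 tcp [ 0.5463 -0.012   0.2123] hold [ 0.5344 -0.0344  0.1647] z [-0.2214 -0.4156 -0.8822] x [ 0.4165  0.7777 -0.4709] gap 0.0111 F [-0.4  1.4  3. ] q [-0.09  0.91 -0.23  1.5   0.58  1.18 -1.1 ]
[(array([ 0.519, -0.066,  0.104]), 0.67, array([-0.0029,  0.0015,  0.1238]))]
need 2.9 n=8 row shift cm [-0.   -0.   -1.63] turn [ 0. -0. -0.]  total cm [ -0.  -0. -13.] rv [ 0. -0. -0.]
need 3.4 n=8 row shift cm [-0.96 -0.36 -0.47] turn [ 0.0001  0.0613 -0.0001]  total cm [-8.24 -2.87 -2.06] rv [ 0.001  0.49  -0.001]
need 5.6 n=8 row shift cm [ 2.57 -1.82  0.25] turn [0. 0. 0.]  total cm [ 20.53 -14.53   2.  ] rv [0. 0. 0.]
```

Call:
{"method": "jog_arm", "body": {
  "moves": [
    [0.5, [0, 0, -1.63], [0, 0, 0]],
    [0.5, [0, 0, -1.63], [0, 0, 0]],
    [0.5, [0, 0, -1.63], [0, 0, 0]],
    [0.5, [0, 0, -1.63], [0, 0, 0]],
    [0.5, [0, 0, -1.63], [0, 0, 0]],
    [0.5, [0, 0, -1.63], [0, 0, 0]],
    [0.5, [0, 0, -1.63], [0, 0, 0]],
    [0.5, [0, 0, -1.63], [0, 0, 0]]
  ]
}}

```text
time: 16.0
tcp_pos: [0.5752, 0.0423, 0.3276]
tcp_rot: [0.125, 0.832, 0.498, -0.208]
ft_force: [-0.5, -0.4, -0.7]
finger_gap: 0.011
```

Call:
{"method": "jog_arm", "body": {
  "moves": [
    [0.5, [-0.96, -0.36, -0.47], [0, 0.0613, 0]],
    [0.5, [-0.96, -0.36, -0.47], [0, 0.0613, 0]],
    [0.5, [-0.96, -0.36, -0.47], [0, 0.0613, 0]],
    [0.5, [-0.96, -0.36, -0.47], [0, 0.0613, 0]],
    [0.5, [-0.96, -0.36, -0.47], [0, 0.0613, 0]],
    [0.5, [-0.96, -0.36, -0.47], [0, 0.0613, 0]],
    [0.5, [-0.96, -0.36, -0.47], [0, 0.0613, 0]],
    [0.5, [-0.96, -0.36, -0.47], [0, 0.0613, 0]]
  ]
}}

```text
time: 16.8
tcp_pos: [0.5196, -0.0001, 0.384]
tcp_rot: [-0.0, 0.858, 0.514, 0.001]
ft_force: [0.5, -0.2, -0.8]
finger_gap: 0.0113
```

Call:
{"method": "jog_arm", "body": {
  "moves": [
    [0.5, [2.57, -1.82, 0.25], [0, 0, 0]],
    [0.5, [2.57, -1.82, 0.25], [0, 0, 0]],
    [0.5, [2.57, -1.82, 0.25], [0, 0, 0]],
    [0.5, [2.57, -1.82, 0.25], [0, 0, 0]],
    [0.5, [2.57, -1.82, 0.25], [0, 0, 0]],
    [0.5, [2.57, -1.82, 0.25], [0, 0, 0]],
    [0.5, [2.57, -1.82, 0.25], [0, 0, 0]],
    [0.5, [2.57, -1.82, 0.25], [0, 0, 0]]
  ]
}}

```text
time: 17.6
tcp_pos: [0.4883, 0.2512, 0.3633]
tcp_rot: [0.0, 0.858, 0.514, -0.0]
ft_force: [0.4, -0.5, -0.4]
finger_gap: 0.0114
```

```bash
python3 - <<'E'
from h import *
show()
p,R,_=pose()
ims=[]
for n in("side","scene","wrist"):
  w=robot.capture(n);ims.append(w["frame"])
  for t in("stick_head","stick","jar","red1","white1"):print(n,t,[(np.round(d["xyz"],3).tolist(),round(d["conf"],2)) for d in robot.tip_of(t,w)[:4 if t[-1]=='1' else 1]])
cv2.imwrite("pics/six.png",np.hstack([cv2.resize(ims[0][240:480,80:400],(400,300)),cv2.resize(ims[2],(400,300))]))
plan([*J,.31],tilt(61.9,0))
E
```

```text
t 17.60 tcp [0.4883 0.2512 0.3633] hold [0.4883 0.2512 0.3094] z [ 0.0005 -0.0009 -1.    ] x [ 0.472   0.8816 -0.0006] gap 0.0114 F [ 0.4 -0.5 -0.4] q [-0.31  0.62 -0.42  1.47  0.27  1.1  -1.28]
side stick_head [([0.488, 0.252, 0.143], 0.67)]
side stick [([0.488, 0.248, 0.239], 0.87)]
side jar [([0.487, 0.25, -0.002], 0.74)]
side red1 [([0.518, 0.263, 0.017], 0.58)]
side white1 [([0.519, 0.233, 0.018], 0.78), ([0.489, 0.211, 0.016], 0.54)]
scene stick_head [([0.486, 0.252, 0.146], 0.72)]
scene stick [([0.484, 0.252, 0.244], 0.83)]
scene jar [([0.485, 0.252, 0.003], 0.8)]
scene red1 [([0.459, 0.268, 0.017], 0.46), ([0.49, 0.283, 0.015], 0.45)]
scene white1 [([0.457, 0.231, 0.015], 0.67)]
wrist stick_head [([0.491, 0.248, 0.144], 0.63)]
wrist stick [([0.488, 0.252, 0.238], 0.93)]
wrist jar [([0.484, 0.246, 0.001], 0.61)]
wrist red1 [([0.455, 0.263, 0.014], 0.9), ([0.488, 0.285, 0.014], 0.87), ([0.514, 0.265, 0.019], 0.67)]
wrist white1 [([0.489, 0.212, 0.02], 0.79), ([0.456, 0.23, 0.024], 0.7)]
need 0.0 n=1 row shift cm [-0.06  0.02 -0.03] turn [ 0.0008  0.0002 -0.0009]  total cm [-0.06  0.02 -0.03] rv [ 0.001  0.    -0.001]
```

View pics/six.png

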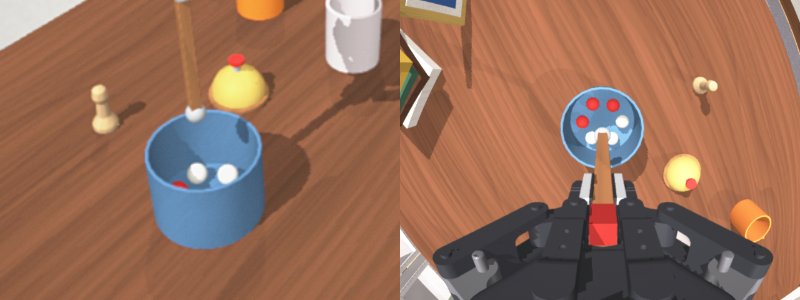

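The pictures show the stick hanging upright over the jar (ball at 195,113 left), with all six beads in a ring and the centre free. Next I lower it at the centre and work out the circle.

Call:
{"method": "jog_arm", "body": {
  "moves": [
    [0.5, [-0.2, -0.06, 1.5], [0, 0, 0]],
    [0.5, [0, 0, 1.55], [0, 0, 0]],
    [0.5, [0, 0, 1.55], [0, 0, 0]],
    [0.5, [0, 0, 1.55], [0, 0, 0]],
    [0.5, [0, 0, 1.55], [0, 0, 0]],
    [0.5, [0, 0, 1.55], [0, 0, 0]],
    [0.5, [0, 0, 1.55], [0, 0, 0]],
    [0.5, [0, 0, 1.3], [0, 0, 0]]
  ]
}}

```text
time: 19.3
tcp_pos: [0.4871, 0.2485, 0.2418]
tcp_rot: [0.0, 0.858, 0.514, -0.0]
ft_force: [0.2, -0.4, -0.9]
finger_gap: 0.011
```

```bash
python3 - <<'E'
from h import *
show()
B=np.radians(-61.8+np.arange(25)*421.8/24);P=3.6*np.c_[np.cos(B),-np.sin(B)]
print(P[0]/3);D=np.diff(np.round(P,2),axis=0)
for k in(0,8,16):print([[round(a,2),round(b,2)] for a,b in D[k:k+8]])
E
```

```text
t 19.30 tcp [0.4871 0.2485 0.2418] hold [0.4872 0.2485 0.1879] z [ 0.0003 -0.0007 -1.    ] x [ 0.4718  0.8817 -0.0005] gap 0.0110 F [ 0.2 -0.4 -0.9] q [-0.34  0.76 -0.37  1.66  0.36  0.78 -1.36]
[0.5671 1.0576]
[[np.float64(0.88), np.float64(-0.66)], [np.float64(0.64), np.float64(-0.9)], [np.float64(0.33), np.float64(-1.04)], [np.float64(0.01), np.float64(-1.1)], [np.float64(-0.33), np.float64(-1.05)], [np.float64(-0.63), np.float64(-0.9)], [np.float64(-0.87), np.float64(-0.68)], [np.float64(-1.03), np.float64(-0.37)]]
[[np.float64(-1.1), np.float64(-0.05)], [np.float64(-1.06), np.float64(0.29)], [np.float64(-0.93), np.float64(0.59)], [np.float64(-0.7), np.float64(0.85)], [np.float64(-0.41), np.float64(1.02)], [np.float64(-0.09), np.float64(1.1)], [np.float64(0.25), np.float64(1.07)], [np.float64(0.56), np.float64(0.95)]]
[[np.float64(0.82), np.float64(0.73)], [np.float64(1.0), np.float64(0.45)], [np.float64(1.09), np.float64(0.13)], [np.float64(1.08), np.float64(-0.21)], [np.float64(0.97), np.float64(-0.53)], [np.float64(0.76), np.float64(-0.79)], [np.float64(0.49), np.float64(-0.98)], [np.float64(0.17), np.float64(-1.09)]]
```

Call:
{"method": "jog_arm", "body": {
  "moves": [
    [0.5, [0.28, 0.53, 0], [0, 0, 0]],
    [0.5, [0.28, 0.53, 0], [0, 0, 0]],
    [0.5, [0.28, 0.53, 0], [0, 0, 0]],
    [0.5, [0.28, 0.53, 0], [0, 0, 0]],
    [0.5, [0.29, 0.53, 0], [0, 0, 0]],
    [0.5, [0.29, 0.53, 0], [0, 0, 0]],
    [0.5, [0, 0, 0], [0, 0, 0]],
    [0.5, [0, 0, 0], [0, 0, 0]]
  ]
}}

```text
time: 20.1
tcp_pos: [0.5232, 0.2486, 0.2426]
tcp_rot: [0.0, 0.858, 0.514, 0.0]
ft_force: [-0.3, -0.5, -0.5]
finger_gap: 0.0112
```

Call:
{"method": "jog_arm", "body": {
  "moves": [
    [0.5, [0.88, -0.66, 0], [0, 0, 0]],
    [0.5, [0.64, -0.9, 0], [0, 0, 0]],
    [0.5, [0.33, -1.04, 0], [0, 0, 0]],
    [0.5, [0.01, -1.1, 0], [0, 0, 0]],
    [0.5, [-0.33, -1.05, 0], [0, 0, 0]],
    [0.5, [-0.63, -0.9, 0], [0, 0, 0]],
    [0.5, [-0.87, -0.68, 0], [0, 0, 0]],
    [0.5, [-1.03, -0.37, 0], [0, 0, 0]]
  ]
}}

```text
time: 20.9
tcp_pos: [0.459, 0.2721, 0.243]
tcp_rot: [0.0, 0.858, 0.514, 0.002]
ft_force: [5.7, 0.1, 1.6]
finger_gap: 0.0109
```

Call:
{"method": "jog_arm", "body": {
  "moves": [
    [0.5, [-1.1, -0.05, 0], [0, 0, 0]],
    [0.5, [-1.06, 0.29, 0], [0, 0, 0]],
    [0.5, [-0.93, 0.59, 0], [0, 0, 0]],
    [0.5, [-0.7, 0.85, 0], [0, 0, 0]],
    [0.5, [-0.41, 1.02, 0], [0, 0, 0]],
    [0.5, [-0.09, 1.1, 0], [0, 0, 0]],
    [0.5, [0.25, 1.07, 0], [0, 0, 0]],
    [0.5, [0.56, 0.95, 0], [0, 0, 0]]
  ]
}}

```text
time: 21.7
tcp_pos: [0.4952, 0.2128, 0.2424]
tcp_rot: [0.0, 0.858, 0.514, -0.0]
ft_force: [-1.6, 2.6, -0.5]
finger_gap: 0.011
```

```bash
cat > look.py <<'E'
from h import *
import sys
show();ims=[]
for n in("scene","side","wrist"):
  w=robot.capture(n);ims.append(w["frame"])
  for t in("red1","white1","stick_head","stick"):print(n,t,[(np.round(d["xyz"],3).tolist(),round(d["conf"],2)) for d in robot.tip_of(t,w)[:4 if t[-1]=='1' else 1]])
a,b,c=ims
cv2.imwrite(sys.argv[1],np.vstack([np.hstack([cv2.resize(a[150:390,320:640],(400,300)),cv2.resize(b[240:480,80:400],(400,300))]),np.hstack([cv2.resize(c,(400,300)),cv2.resize(a,(400,300))])]))
E
python3 look.py pics/l7.png
```

```text
t 21.70 tcp [0.4952 0.2128 0.2424] hold [0.4952 0.2128 0.1885] z [-0.0001 -0.0001 -1.    ] x [ 0.4724  0.8814 -0.0002] gap 0.0110 F [-1.6  2.6 -0.5] q [-0.27  0.75 -0.38  1.69  0.37  0.77 -1.31]
scene red1 [([0.466, 0.292, 0.014], 0.64), ([0.497, 0.22, 0.12], 0.31)]
scene white1 [([0.453, 0.214, 0.014], 0.47)]
scene stick_head [([0.501, 0.228, 0.023], 0.76)]
scene stick [([0.496, 0.221, 0.121], 0.81)]
side red1 []
side white1 [([0.503, 0.204, 0.017], 0.63), ([0.529, 0.224, 0.019], 0.54)]
side stick_head [([0.501, 0.227, 0.02], 0.81)]
side stick [([0.501, 0.214, 0.119], 0.56)]
wrist red1 [([0.465, 0.292, 0.016], 0.86), ([0.44, 0.242, 0.016], 0.86), ([0.513, 0.284, 0.019], 0.61)]
wrist white1 [([0.524, 0.226, 0.02], 0.66), ([0.45, 0.212, 0.022], 0.65), ([0.499, 0.203, 0.012], 0.56)]
wrist stick_head [([0.502, 0.221, 0.024], 0.83)]
wrist stick [([0.497, 0.219, 0.121], 0.76)]
```

View pics/l7.png

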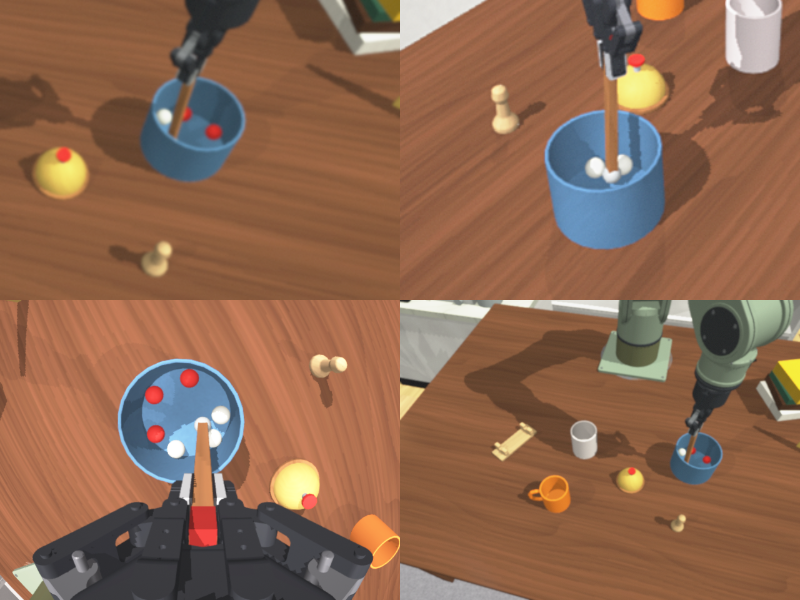

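The stick has swivelled about 5° in the grip, which I'll correct for, and all beads are inside. Some have moved about 20–29 mm, so I continue round.

Call:
{"method": "jog_arm", "body": {
  "moves": [
    [0.5, [0.82, 0.73, 0], [0, 0, 0]],
    [0.5, [1.0, 0.45, 0], [0, 0, 0]],
    [0.5, [1.09, 0.13, 0], [0, 0, 0]],
    [0.5, [1.08, -0.21, 0], [0, 0, 0]],
    [0.5, [0.97, -0.53, 0], [0, 0, 0]],
    [0.5, [0.76, -0.79, 0], [0, 0, 0]],
    [0.5, [0.49, -0.98, 0], [0, 0, 0]],
    [0.5, [0.17, -1.09, 0], [0, 0, 0]]
  ]
}}

```text
time: 23.25
tcp_pos: [0.5037, 0.2803, 0.2425]
tcp_rot: [0.001, 0.858, 0.514, -0.0]
ft_force: [-0.0, -3.7, -0.0]
finger_gap: 0.0111
```

Call:
{"method": "jog_arm", "body": {
  "moves": [
    [0.5, [-0.17, -1.09, 0], [0, 0, 0]],
    [0.5, [-0.49, -0.98, 0], [0, 0, 0]],
    [0.5, [-0.76, -0.79, 0], [0, 0, 0]],
    [0.5, [-0.97, -0.53, 0], [0, 0, 0]],
    [0.5, [-1.08, -0.21, 0], [0, 0, 0]],
    [0.5, [-1.09, 0.13, 0], [0, 0, 0]],
    [0.5, [-1.0, 0.45, 0], [0, 0, 0]],
    [0.5, [-0.82, 0.73, 0], [0, 0, 0]]
  ]
}}

```text
time: 24.05
tcp_pos: [0.4534, 0.2343, 0.2427]
tcp_rot: [0.0, 0.858, 0.514, -0.0]
ft_force: [-0.1, 0.1, -0.8]
finger_gap: 0.0112
```

```bash
python3 look.py pics/l8.png
```

```text
t 24.05 tcp [0.4534 0.2343 0.2427] hold [0.4534 0.2343 0.1888] z [ 0.0003 -0.0005 -1.    ] x [ 0.4713  0.882  -0.0003] gap 0.0112 F [-0.1  0.1 -0.8] q [-0.34  0.72 -0.36  1.79  0.37  0.7  -1.4 ]
scene red1 [([0.454, 0.219, 0.014], 0.68), ([0.439, 0.258, 0.02], 0.56), ([0.443, 0.235, 0.013], 0.54)]
scene white1 []
scene stick_head [([0.464, 0.262, 0.027], 0.74)]
scene stick [([0.455, 0.243, 0.123], 0.87)]
side red1 []
side white1 [([0.479, 0.203, 0.023], 0.66), ([0.525, 0.224, 0.017], 0.47), ([0.511, 0.206, 0.018], 0.41)]
side stick_head []
side stick [([0.46, 0.239, 0.124], 0.64)]
wrist red1 [([0.453, 0.213, 0.015], 0.8), ([0.443, 0.234, 0.013], 0.75), ([0.441, 0.259, 0.018], 0.56)]
wrist white1 [([0.475, 0.202, 0.022], 0.8), ([0.524, 0.229, 0.021], 0.6), ([0.508, 0.206, 0.015], 0.57)]
wrist stick_head [([0.467, 0.257, 0.028], 0.65)]
wrist stick [([0.462, 0.245, 0.119], 0.78)]
```

The networks now put the reds 51–76 mm from their starts and the whites 36, 20 and 8 mm. I straighten the stick, which has swivelled 9.6°, by tilting the tool. Then I sweep the near left, near right and right side again.

```bash
python3 - <<'E'
from h import *
c=np.array([.487,.2495]);R=tilt(61.8,-9.5)
st=plan([c[0]-.013,c[1]+.036,.190],R,n=8)
A=np.radians(110+np.arange(17)*190/16);P=.038*np.c_[np.cos(A),np.sin(A),0*A]
P[0]=[-.013,.036,0]
D=np.round(np.diff(R.inv().apply(P)*100,axis=0),2)
for k in(0,8):print(D[k:k+8].tolist())
E
```

```text
need 1.4 n=8 row shift cm [ 0.79 -0.08 -0.06] turn [ 0.0001 -0.0207  0.0001]  total cm [ 6.3  -0.62 -0.06] rv [ 0.001 -0.166  0.001]
[[-0.65, -0.45, 0.11], [-0.71, -0.32, 0.12], [-0.76, -0.16, 0.13], [-0.78, -0.0, 0.13], [-0.76, 0.16, 0.13], [-0.71, 0.31, 0.12], [-0.63, 0.46, 0.11], [-0.53, 0.58, 0.09]]
[[-0.4, 0.67, 0.07], [-0.25, 0.74, 0.04], [-0.1, 0.78, 0.02], [0.06, 0.78, -0.01], [0.22, 0.75, -0.04], [0.37, 0.69, -0.06], [0.5, 0.6, -0.08], [0.61, 0.48, -0.1]]
```

Call:
{"method": "jog_arm", "body": {
  "moves": [
    [0.5, [0.79, -0.08, -0.06], [0, -0.0207, 0]],
    [0.5, [0.79, -0.08, -0.06], [0, -0.0207, 0]],
    [0.5, [0.79, -0.08, -0.06], [0, -0.0207, 0]],
    [0.5, [0.79, -0.08, -0.06], [0, -0.0207, 0]],
    [0.5, [0.79, -0.08, -0.06], [0, -0.0207, 0]],
    [0.5, [0.79, -0.08, -0.06], [0, -0.0207, 0]],
    [0.5, [0.79, -0.08, -0.06], [0, -0.0207, 0]],
    [0.5, [0.79, -0.08, -0.06], [0, -0.0207, 0]]
  ]
}}

```text
time: 25.6
tcp_pos: [0.4783, 0.294, 0.2427]
tcp_rot: [0.043, 0.855, 0.512, -0.071]
ft_force: [-0.7, -0.6, -0.0]
finger_gap: 0.0114
```

Call:
{"method": "jog_arm", "body": {
  "moves": [
    [0.5, [-0.65, -0.45, 0.11], [0, 0, 0]],
    [0.5, [-0.71, -0.32, 0.12], [0, 0, 0]],
    [0.5, [-0.76, -0.16, 0.13], [0, 0, 0]],
    [0.5, [-0.78, 0, 0.13], [0, 0, 0]],
    [0.5, [-0.76, 0.16, 0.13], [0, 0, 0]],
    [0.5, [-0.71, 0.31, 0.12], [0, 0, 0]],
    [0.5, [-0.63, 0.46, 0.11], [0, 0, 0]],
    [0.5, [-0.53, 0.58, 0.09], [0, 0, 0]]
  ]
}}

```text
time: 26.4
tcp_pos: [0.457, 0.2407, 0.2427]
tcp_rot: [0.043, 0.855, 0.512, -0.071]
ft_force: [0.3, 1.1, -0.3]
finger_gap: 0.0111
```

```bash
python3 look.py pics/l9.png
```

```text
t 26.40 tcp [0.457  0.2407 0.2427] hold [0.4528 0.2328 0.1895] z [-0.0774 -0.1461 -0.9862] x [ 0.4656  0.8694 -0.1653] gap 0.0111 F [ 0.3  1.1 -0.3] q [-0.41  0.77 -0.33  1.66  0.37  0.94 -1.41]
scene red1 [([0.448, 0.223, 0.015], 0.63), ([0.438, 0.243, 0.019], 0.6), ([0.465, 0.21, 0.013], 0.55)]
scene white1 []
scene stick_head [([0.462, 0.25, 0.026], 0.69)]
scene stick []
side red1 [([0.465, 0.211, 0.015], 0.6)]
side white1 [([0.513, 0.21, 0.02], 0.65), ([0.528, 0.226, 0.019], 0.6), ([0.49, 0.203, 0.02], 0.55)]
side stick_head [([0.492, 0.203, 0.023], 0.29)]
side stick [([0.458, 0.241, 0.122], 0.77)]
wrist red1 [([0.466, 0.205, 0.017], 0.78), ([0.449, 0.222, 0.014], 0.71), ([0.441, 0.248, 0.017], 0.61)]
wrist white1 [([0.528, 0.229, 0.021], 0.91), ([0.487, 0.201, 0.024], 0.72), ([0.512, 0.21, 0.015], 0.7), ([0.584, 0.074, 0.065], 0.7)]
wrist stick_head [([0.464, 0.25, 0.025], 0.72)]
wrist stick [([0.458, 0.244, 0.118], 0.63)]
```

The ball slips inside the packed train and the stick swivels about the jaw axis. I'll move the ball to the centre, straighten it and turn the jaws 105°. Pushing out at the near right between red and white beads then acts along the jaw axis.

```bash
python3 - <<'E'
from h import *
c=np.array([.487,.2495])
p,R,_=pose();bt=R.inv().apply(np.array([.463,.25,.0235])-p);print("ball in tool",bt)
R2=tilt(166.8,-16.4);n=16
plan([*c,.1895],R2,n=n)
def sim(p,R,rows):
    out=[]
    for t,r in rows:
        p=p+R.apply(np.array(t)/100);R=R*Ro.from_rotvec(r);out.append(p+R.apply(bt)-[*c,0])
    return p,R,np.array(out)
# waypoint-wise: straight ball path
rows=[];pp,RR=p,R;b0=p+R.apply(bt);rel=(R.inv()*R2).as_rotvec()
for k in range(1,n+1):
    Rk=R*Ro.from_rotvec(rel*k/n);f=min(1,k/5);bk=b0*(1-f)+f*np.array([*c,.0225])
    pk=bk-Rk.apply(bt);rows.append((np.round(RR.inv().apply(pk-pp)*100,2).tolist(),np.round((RR.inv()*Rk).as_rotvec(),4).tolist()));
    pp,RR,_=sim(pp,RR,rows[-1:])
for r in rows:print(r)
print(np.round(sim(p,R,rows)[2][::3],4),"tcp end",pp,"ballaxis up",)
E
```

```text
ball in tool [0.0464 0.0013 0.2144]
need 12.8 n=16 row shift cm [0.04 0.13 0.  ] turn [-0.0256 -0.0053 -0.1116]  total cm [ 1.73  0.81 -0.15] rv [-0.41  -0.084 -1.786]
([0.31, 0.39, -0.04], [-0.0256, -0.0053, -0.1116])
([0.27, 0.41, -0.02], [-0.0257, -0.0052, -0.1117])
([0.21, 0.43, -0.02], [-0.0256, -0.0053, -0.1116])
([0.17, 0.44, -0.0], [-0.0256, -0.0052, -0.1116])
([0.1, 0.44, 0.01], [-0.0257, -0.0053, -0.1116])
([0.1, -0.03, -0.02], [-0.0256, -0.0052, -0.1117])
([0.1, -0.04, -0.02], [-0.0257, -0.0053, -0.1116])
([0.09, -0.04, -0.02], [-0.0256, -0.0052, -0.1116])
([0.1, -0.03, -0.02], [-0.0256, -0.0053, -0.1116])
([0.1, -0.04, -0.02], [-0.0257, -0.0052, -0.1117])
([0.09, -0.04, -0.02], [-0.0256, -0.0053, -0.1116])
([0.1, -0.04, -0.03], [-0.0256, -0.0052, -0.1116])
([0.1, -0.03, -0.02], [-0.0257, -0.0053, -0.1116])
([0.09, -0.04, -0.02], [-0.0256, -0.0052, -0.1117])
([0.1, -0.04, -0.02], [-0.0256, -0.0053, -0.1116])
([0.1, -0.04, -0.02], [-0.0257, -0.0052, -0.1116])
[[-0.0192  0.0004  0.0233]
 [-0.0048  0.0002  0.0227]
 [ 0.      0.      0.0225]
 [ 0.      0.      0.0225]
 [-0.      0.0001  0.0225]
 [-0.0001 -0.      0.0225]] tcp end [0.4711 0.2519 0.2413] ballaxis up
```

Call:
{"method": "jog_arm", "body": {
  "moves": [
    [0.5, [0.31, 0.39, -0.04], [-0.0256, -0.0053, -0.1116]],
    [0.5, [0.27, 0.41, -0.02], [-0.0256, -0.0053, -0.1116]],
    [0.5, [0.21, 0.43, -0.02], [-0.0256, -0.0053, -0.1116]],
    [0.5, [0.17, 0.44, 0], [-0.0256, -0.0053, -0.1116]],
    [0.5, [0.1, 0.44, 0.01], [-0.0256, -0.0053, -0.1116]],
    [0.5, [0.1, -0.03, -0.02], [-0.0256, -0.0053, -0.1116]],
    [0.5, [0.1, -0.04, -0.02], [-0.0256, -0.0053, -0.1116]],
    [0.5, [0.09, -0.04, -0.02], [-0.0256, -0.0053, -0.1116]]
  ]
}}

```text
time: 27.95
tcp_pos: [0.4784, 0.2489, 0.2416]
tcp_rot: [0.103, 0.538, 0.835, -0.049]
ft_force: [0.9, 0.8, -1.6]
finger_gap: 0.0109
```

Call:
{"method": "jog_arm", "body": {
  "moves": [
    [0.5, [0.1, -0.03, -0.02], [-0.0256, -0.0053, -0.1116]],
    [0.5, [0.1, -0.04, -0.02], [-0.0256, -0.0053, -0.1116]],
    [0.5, [0.09, -0.04, -0.02], [-0.0256, -0.0053, -0.1116]],
    [0.5, [0.1, -0.04, -0.03], [-0.0256, -0.0053, -0.1116]],
    [0.5, [0.1, -0.03, -0.02], [-0.0256, -0.0053, -0.1116]],
    [0.5, [0.09, -0.04, -0.02], [-0.0256, -0.0053, -0.1116]],
    [0.5, [0.1, -0.04, -0.02], [-0.0256, -0.0053, -0.1116]],
    [0.5, [0.1, -0.04, -0.02], [-0.0256, -0.0053, -0.1116]]
  ]
}}

```text
time: 28.75
tcp_pos: [0.4708, 0.2519, 0.2412]
tcp_rot: [0.142, 0.112, 0.983, -0.017]
ft_force: [-0.1, 0.1, -0.8]
finger_gap: 0.0113
```

```bash
python3 look.py pics/l10.png; python3 - <<'E'
from h import *
p,R,_=pose();d=np.array([np.cos(np.radians(257)),np.sin(np.radians(257)),0]);print(R.inv().apply(d))
E
```

```text
t 28.75 tcp [0.4708 0.2519 0.2412] hold [0.4856 0.2484 0.1895] z [ 0.2749 -0.0647 -0.9593] x [-0.935   0.2147 -0.2824] gap 0.0113 F [-0.1  0.1 -0.8] q [-0.31  0.75 -0.62  1.89  1.07  0.75 -0.27]
scene red1 [([0.441, 0.245, 0.019], 0.67), ([0.466, 0.21, 0.015], 0.55), ([0.448, 0.225, 0.014], 0.4)]
scene white1 [([0.487, 0.25, 0.004], 0.3)]
scene stick_head [([0.486, 0.25, 0.025], 0.77)]
scene stick [([0.483, 0.245, 0.121], 0.64)]
side red1 []
side white1 [([0.515, 0.21, 0.017], 0.7), ([0.53, 0.225, 0.017], 0.58), ([0.495, 0.203, 0.021], 0.51)]
side stick_head [([0.49, 0.249, 0.023], 0.64)]
side stick [([0.485, 0.246, 0.121], 0.94)]
wrist red1 [([0.462, 0.207, 0.015], 0.9), ([0.44, 0.249, 0.018], 0.67), ([0.452, 0.223, 0.013], 0.63)]
wrist white1 [([0.513, 0.209, 0.016], 0.82), ([0.526, 0.228, 0.022], 0.8), ([0.491, 0.199, 0.022], 0.69)]
wrist stick_head [([0.49, 0.244, 0.023], 0.78)]
wrist stick [([0.484, 0.248, 0.118], 0.74)]
[-0.0039 -1.      0.0019]
```

View pics/l10.png

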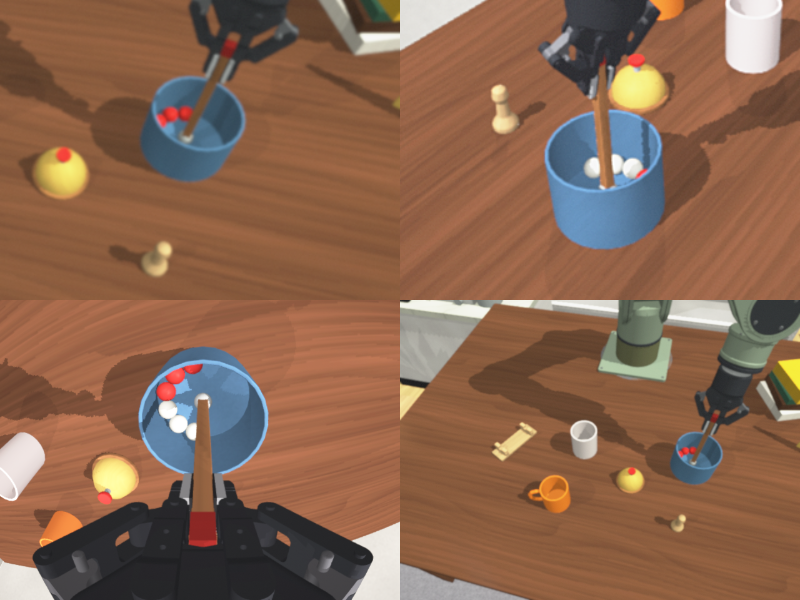

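The stick is upright at the centre, with reds at the near side and whites on the right in a packed arc. Now I push outward along the jaw axis.

Call:
{"method": "jog_arm", "body": {
  "moves": [
    [0.5, [0, -0.6, 0], [0, 0, 0]],
    [0.5, [0, -0.6, 0], [0, 0, 0]],
    [0.5, [0, -0.55, 0], [0, 0, 0]],
    [0.5, [0, -0.5, 0], [0, 0, 0]],
    [0.5, [0, -0.5, 0], [0, 0, 0]],
    [0.5, [0, -0.5, 0], [0, 0, 0]],
    [0.5, [0, -0.5, 0], [0, 0, 0]],
    [0.5, [0, -0.4, 0], [0, 0, 0]]
  ]
}}

```text
time: 30.3
tcp_pos: [0.462, 0.2144, 0.2423]
tcp_rot: [0.142, 0.113, 0.983, -0.012]
ft_force: [3.1, 18.5, 2.3]
finger_gap: 0.0111
```

```bash
python3 look.py pics/l11.png
```

```text
t 30.30 tcp [0.462  0.2144 0.2423] hold [0.4769 0.2114 0.1906] z [ 0.2771 -0.0567 -0.9592] x [-0.9339  0.2187 -0.2827] gap 0.0111 F [ 3.1 18.5  2.3] q [-0.25  0.71 -0.6   1.98  1.12  0.68 -0.31]
scene red1 [([0.449, 0.223, 0.015], 0.57), ([0.441, 0.242, 0.019], 0.52), ([0.464, 0.209, 0.016], 0.46)]
scene white1 [([0.448, 0.223, 0.014], 0.4)]
scene stick_head [([0.48, 0.224, 0.026], 0.7)]
scene stick [([0.475, 0.216, 0.123], 0.75)]
side red1 [([0.467, 0.207, 0.02], 0.54), ([0.478, 0.211, 0.121], 0.38)]
side white1 [([0.513, 0.213, 0.021], 0.54), ([0.526, 0.228, 0.018], 0.48), ([0.491, 0.202, 0.021], 0.43)]
side stick_head [([0.484, 0.22, 0.025], 0.89)]
side stick [([0.478, 0.214, 0.123], 0.74)]
wrist red1 [([0.448, 0.222, 0.016], 0.84), ([0.463, 0.202, 0.018], 0.77), ([0.441, 0.246, 0.014], 0.67)]
wrist white1 [([0.488, 0.197, 0.023], 0.85), ([0.525, 0.229, 0.019], 0.64), ([0.513, 0.206, 0.014], 0.47)]
wrist stick_head [([0.483, 0.22, 0.027], 0.69)]
wrist stick [([0.478, 0.217, 0.119], 0.79)]
```

The packed beads resist radial splitting: 18 N, well under the limits, with the ball 28 mm out at the near right. I back off and push the train's red end along the wall, which is also the jaw direction.

```bash
python3 - <<'E'
from h import *
R=tilt(166.8,-16.4)
az=np.radians([145,153,161,169,177,185,193,201,209]);W=.046*np.c_[np.cos(az),np.sin(az),0*az]
print("centre->start",np.round(R.inv().apply(W[0])*100,2));print(np.round(np.diff(R.inv().apply(W)*100,axis=0),2).tolist())
E
```

```text
centre->start [ 4.1   1.71 -1.21]
[[0.19, -0.61, -0.06], [0.1, -0.63, -0.03], [0.02, -0.64, -0.01], [-0.07, -0.64, 0.02], [-0.15, -0.62, 0.04], [-0.23, -0.59, 0.07], [-0.31, -0.55, 0.09], [-0.38, -0.5, 0.11]]
```

Call:
{"method": "jog_arm", "body": {
  "moves": [
    [0.5, [0, 0.6, 0], [0, 0, 0]],
    [0.5, [0, 0.6, 0], [0, 0, 0]],
    [0.5, [0, 0.6, 0], [0, 0, 0]],
    [0.5, [0, 0.6, 0], [0, 0, 0]],
    [0.5, [0, 0.6, 0], [0, 0, 0]],
    [0.5, [0, 0.6, 0], [0, 0, 0]],
    [0.5, [0, 0.55, 0], [0, 0, 0]],
    [0.5, [0, 0, 0], [0, 0, 0]]
  ]
}}

```text
time: 31.85
tcp_pos: [0.4711, 0.2526, 0.2412]
tcp_rot: [0.142, 0.114, 0.983, -0.017]
ft_force: [-0.2, 0.2, -1.7]
finger_gap: 0.011
```

```bash
python3 look.py pics/l12.png
```

```text
t 31.85 tcp [0.4711 0.2526 0.2412] hold [0.4859 0.2491 0.1895] z [ 0.2748 -0.0649 -0.9593] x [-0.934   0.219  -0.2823] gap 0.0110 F [-0.2  0.2 -1.7] q [-0.31  0.75 -0.62  1.88  1.07  0.75 -0.28]
scene red1 [([0.439, 0.246, 0.022], 0.64), ([0.448, 0.226, 0.016], 0.46), ([0.465, 0.21, 0.018], 0.43)]
scene white1 []
scene stick_head [([0.486, 0.253, 0.026], 0.66)]
scene stick [([0.486, 0.252, 0.123], 0.57)]
side red1 [([0.468, 0.207, 0.014], 0.54)]
side white1 [([0.493, 0.205, 0.021], 0.49), ([0.529, 0.227, 0.019], 0.48), ([0.514, 0.209, 0.017], 0.47)]
side stick_head [([0.488, 0.25, 0.021], 0.8)]
side stick [([0.483, 0.245, 0.125], 0.62)]
wrist red1 [([0.466, 0.206, 0.017], 0.66), ([0.44, 0.242, 0.017], 0.6), ([0.448, 0.223, 0.018], 0.57)]
wrist white1 [([0.488, 0.204, 0.023], 0.79), ([0.514, 0.208, 0.015], 0.75), ([0.524, 0.23, 0.019], 0.54)]
wrist stick_head [([0.463, 0.204, 0.017], 0.61)]
wrist stick [([0.488, 0.249, 0.119], 0.61)]
```

Call:
{"method": "jog_arm", "body": {
  "moves": [
    [0.5, [0.82, 0.34, -0.24], [0, 0, 0]],
    [0.5, [0.82, 0.34, -0.24], [0, 0, 0]],
    [0.5, [0.82, 0.34, -0.24], [0, 0, 0]],
    [0.5, [0.82, 0.34, -0.24], [0, 0, 0]],
    [0.5, [0.82, 0.35, -0.25], [0, 0, 0]],
    [0.5, [0, 0, 0], [0, 0, 0]],
    [0.5, [0.1, -0.3, -0.03], [0, 0, 0]],
    [0.5, [0.09, -0.31, -0.03], [0, 0, 0]]
  ]
}}

```text
time: 33.4
tcp_pos: [0.4302, 0.2723, 0.2413]
tcp_rot: [0.142, 0.114, 0.983, -0.017]
ft_force: [0.4, 0.2, -1.0]
finger_gap: 0.0112
```

Call:
{"method": "jog_arm", "body": {
  "moves": [
    [0.5, [0.1, -0.63, -0.03], [0, 0, 0]],
    [0.5, [0.02, -0.64, -0.01], [0, 0, 0]],
    [0.5, [-0.07, -0.64, 0.02], [0, 0, 0]],
    [0.5, [-0.15, -0.62, 0.04], [0, 0, 0]],
    [0.5, [-0.23, -0.59, 0.07], [0, 0, 0]],
    [0.5, [0, 0, 0], [0, 0, 0]],
    [0.5, [0, 0, 0], [0, 0, 0]],
    [0.5, [0, 0, 0], [0, 0, 0]]
  ]
}}

```text
time: 34.2
tcp_pos: [0.427, 0.243, 0.2425]
tcp_rot: [0.143, 0.114, 0.983, -0.014]
ft_force: [4.7, 8.1, 7.3]
finger_gap: 0.011
```

```bash
python3 look.py pics/l13.png
```

```text
t 34.20 tcp [0.427  0.243  0.2425] hold [0.442  0.2397 0.1908] z [ 0.2775 -0.0607 -0.9588] x [-0.9333  0.2196 -0.284 ] gap 0.0110 F [4.7 8.1 7.3] q [-0.35  0.7  -0.6   2.02  1.13  0.69 -0.43]
scene red1 [([0.467, 0.209, 0.016], 0.6), ([0.446, 0.221, 0.018], 0.41)]
scene white1 []
scene stick_head [([0.453, 0.244, 0.027], 0.66)]
scene stick [([0.444, 0.24, 0.121], 0.96)]
side red1 [([0.494, 0.202, 0.015], 0.38)]
side white1 [([0.536, 0.232, 0.021], 0.7), ([0.521, 0.213, 0.025], 0.53), ([0.685, 0.223, -0.003], 0.51), ([0.533, 0.259, 0.018], 0.48)]
side stick_head []
side stick [([0.448, 0.236, 0.122], 0.83)]
wrist red1 [([0.466, 0.206, 0.014], 0.92), ([0.491, 0.197, 0.016], 0.91), ([0.442, 0.24, 0.123], 0.64)]
wrist white1 [([0.528, 0.263, 0.023], 0.82), ([0.515, 0.21, 0.021], 0.79), ([0.533, 0.232, 0.018], 0.47)]
wrist stick_head [([0.455, 0.241, 0.026], 0.6)]
wrist stick [([0.486, 0.241, -0.001], 0.72)]
```

View pics/l13.png

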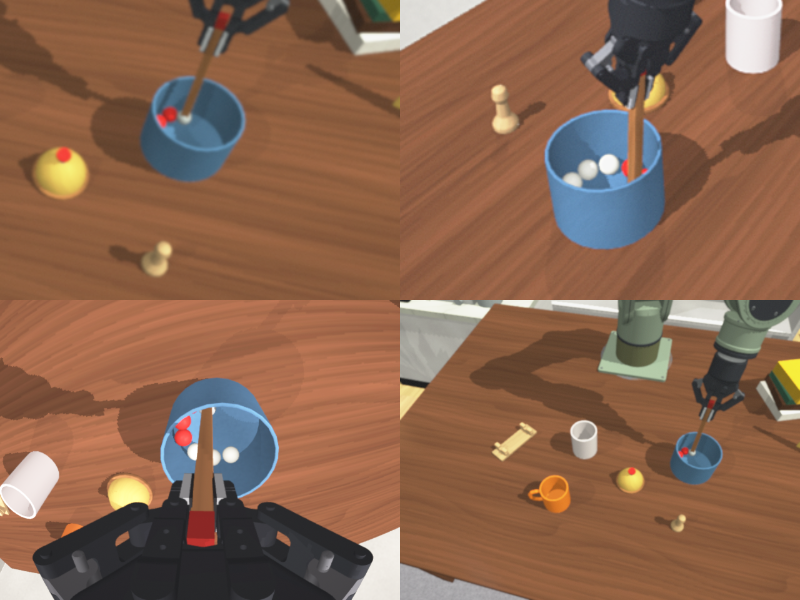

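The whites are now about 63, 48 and 32 mm from their starts and the reds much farther, all inside. Now I park the stick at the near wall, leaning lightly on the rim in the plane perpendicular to the jaws.

```bash
cat > park.py <<'E'
from h import *
c=np.array([.487,.2495])
p,R,_=pose();ball=np.array([.454,.2425,.0245]);H=p+R.apply([0,0,HZ])
s=H-ball;print("len",np.linalg.norm(s),"lean",np.degrees(np.arccos(s[2]/np.linalg.norm(s))),"az",np.degrees(np.arctan2(s[1],s[0])))
st=R.inv().apply(s/np.linalg.norm(s));bt=R.inv().apply(ball-p);print("stick in tool",st)
a=np.radians(167);u=np.array([np.cos(a),np.sin(a),0]);L=np.radians(8)
d=u*np.sin(L)+np.array([0,0,np.cos(L)])
ang=np.arctan2(st[0],-st[2])  # stick up dir in tool xz
y=R_of([0,0,-1],u).apply([0,1,0])
# R2: y horizontal az77, with R2.apply(st)~d
R2=R_of(-(Ro.from_rotvec(y*0).apply(d)),u); 
R2=R2*Ro.from_rotvec([0,ang,0])
print("check",R2.apply(st),d)
def to(b,Rt,start,n):
    pt=b-Rt.apply(bt);return plan(pt+Rt.apply([0,0,HZ]),Rt,start,n)
S=(p,R)
b1=ball+np.array([.006,.018,0]);S=to(b1,R,S,5)
b2=np.array([*c,.019])+.044*u;S=to(b2,R2,S,8)
print("final tcp",S[0],S[1].as_quat(),"retract/cm along stick in tool",R2.inv().apply(d))
E
python3 park.py
```

```text
len 0.1667632444544482 lean 4.2463415024563265 az -167.14355817981152
stick in tool [-0.2195 -0.0282 -0.9752]
check [-0.1419  0.0038  0.9899] [-0.1356  0.0313  0.9903]
need 0.4 n=5 row shift cm [-0.03  0.38  0.01] turn [0. 0. 0.]  total cm [-0.16  1.89  0.06] rv [0. 0. 0.]
need 0.7 n=8 row shift cm [ 0.4  -0.05 -0.03] turn [ 0.0004 -0.0091 -0.0005]  total cm [ 3.2  -0.39 -0.12] rv [ 0.003 -0.073 -0.004]
final tcp [0.4019 0.2643 0.2345] [ 0.1114  0.9774 -0.0203  0.1784] retract/cm along stick in tool [-0.2196 -0.     -0.9756]
```

Call:
{"method": "jog_arm", "body": {
  "moves": [
    [0.5, [-0.03, 0.38, 0.01], [0, 0, 0]],
    [0.5, [-0.03, 0.38, 0.01], [0, 0, 0]],
    [0.5, [-0.03, 0.38, 0.01], [0, 0, 0]],
    [0.5, [-0.03, 0.38, 0.01], [0, 0, 0]],
    [0.5, [-0.03, 0.38, 0.01], [0, 0, 0]],
    [0.5, [0, 0, 0], [0, 0, 0]],
    [0.5, [0, 0, 0], [0, 0, 0]],
    [0.5, [0, 0, 0], [0, 0, 0]]
  ]
}}

```text
time: 35.75
tcp_pos: [0.4321, 0.2596, 0.2414]
tcp_rot: [0.142, 0.114, 0.983, -0.017]
ft_force: [0.5, -0.6, -1.1]
finger_gap: 0.011
```

Call:
{"method": "jog_arm", "body": {
  "moves": [
    [0.5, [0.4, -0.05, -0.03], [0, -0.0091, 0]],
    [0.5, [0.4, -0.05, -0.03], [0, -0.0091, 0]],
    [0.5, [0.4, -0.05, -0.03], [0, -0.0091, 0]],
    [0.5, [0.4, -0.05, -0.03], [0, -0.0091, 0]],
    [0.5, [0.4, -0.05, -0.03], [0, -0.0091, 0]],
    [0.5, [0.4, -0.05, -0.03], [0, -0.0091, 0]],
    [0.5, [0.4, -0.05, -0.03], [0, -0.0091, 0]],
    [0.5, [0.4, -0.05, -0.03], [0, -0.0091, 0]]
  ]
}}

```text
time: 36.55
tcp_pos: [0.4014, 0.2631, 0.234]
tcp_rot: [0.178, 0.113, 0.977, -0.021]
ft_force: [7.0, 1.3, 2.1]
finger_gap: 0.0113
```

```bash
python3 look.py pics/l14.png
```

```text
t 36.55 tcp [0.4014 0.2631 0.234 ] hold [0.42   0.2587 0.1836] z [ 0.344  -0.0809 -0.9355] x [-0.9106  0.2144 -0.3534] gap 0.0113 F [7.  1.3 2.1] q [-0.49  0.7  -0.53  2.1   1.28  0.69 -0.68]
scene red1 [([0.448, 0.219, 0.018], 0.69), ([0.466, 0.209, 0.013], 0.41)]
scene white1 []
scene stick_head [([0.447, 0.257, 0.026], 0.85)]
scene stick [([0.428, 0.256, 0.115], 0.58)]
side red1 [([0.493, 0.205, 0.018], 0.54)]
side white1 [([0.536, 0.237, 0.019], 0.75), ([0.534, 0.261, 0.016], 0.49), ([0.519, 0.212, 0.022], 0.47)]
side stick_head []
side stick [([0.498, -0.084, -0.0], 0.3)]
wrist red1 [([0.471, 0.208, 0.017], 0.56), ([0.492, 0.199, 0.013], 0.56)]
wrist white1 [([0.513, 0.212, 0.024], 0.71), ([0.53, 0.262, 0.023], 0.55)]
wrist stick_head []
wrist stick [([0.43, 0.257, 0.114], 0.87)]
```

Call:
{"method": "jog_arm", "body": {
  "moves": [
    [0.5, [-0.15, 0, 0.05], [0, 0, 0]],
    [0.5, [0, 0, 0.1], [0, 0, 0]],
    [0.5, [0, 0, 0], [0, 0, 0]],
    [4, [0, 0, 0], [0, 0, 0]],
    [4, [0, 0, 0], [0, 0, 0]],
    [4, [0, 0, 0], [0, 0, 0]],
    [4, [0, 0, 0], [0, 0, 0]],
    [4, [0, 0, 0], [0, 0, 0]]
  ]
}}

```text
time: 38.1
tcp_pos: [0.4027, 0.2626, 0.2328]
tcp_rot: [0.177, 0.113, 0.977, -0.021]
ft_force: [-0.2, -0.0, -0.1]
finger_gap: 0.0399
```

Call:
{"method": "jog_arm", "body": {
  "moves": [
    [4, [-0.22, 0, -1], [0, 0, 0]],
    [4, [-0.33, 0, -1.5], [0, 0, 0]],
    [4, [-0.33, 0, -1.5], [0, 0, 0]],
    [4, [-0.44, 0, -2], [0, 0, 0]],
    [4, [-0.44, 0, -2], [0, 0, 0]],
    [4, [-0.44, 0, -2], [0, 0, 0]],
    [4, [-0.44, 0, -2], [0, 0, 0]],
    [4, [-0.44, 0, -2], [0, 0, 0]]
  ]
}}

```text
time: 38.9
tcp_pos: [0.3827, 0.2673, 0.3755]
tcp_rot: [0.177, 0.113, 0.977, -0.021]
ft_force: [-1.1, -0.2, 0.4]
finger_gap: 0.04
```

```bash
python3 look.py pics/l15.png; python3 - <<'E'
from h import *
st=plan([.53,.18,.33],tilt(110,0),n=8)
st=plan([B[0],B[1],.16],tilt(60,0),st,n=8)
E
```

```text
t 38.90 tcp [0.3827 0.2673 0.3755] hold [0.4011 0.2629 0.3251] z [ 0.3419 -0.0811 -0.9362] x [-0.9115  0.2138 -0.3514] gap 0.0400 F [-1.1 -0.2  0.4] q [-0.39  0.46 -0.71  1.91  0.82  0.94 -0.21]
scene red1 [([0.447, 0.218, 0.021], 0.59), ([0.468, 0.209, 0.015], 0.36)]
scene white1 []
scene stick_head [([0.445, 0.255, 0.017], 0.56)]
scene stick [([0.43, 0.256, 0.115], 0.62)]
side red1 [([0.494, 0.203, 0.018], 0.37)]
side white1 [([0.519, 0.216, 0.022], 0.49), ([0.53, 0.261, 0.017], 0.41)]
side stick_head [([0.535, 0.258, 0.019], 0.53)]
side stick [([0.429, 0.25, 0.11], 0.97)]
wrist red1 [([0.492, 0.202, 0.014], 0.75), ([0.446, 0.22, 0.017], 0.57), ([0.467, 0.206, 0.014], 0.5)]
wrist white1 [([0.511, 0.21, 0.022], 0.74), ([0.532, 0.262, 0.023], 0.65), ([0.532, 0.23, 0.017], 0.42)]
wrist stick_head []
wrist stick [([0.43, 0.254, 0.109], 0.63)]
need 7.3 n=8 row shift cm [-2.2   0.29  0.34] turn [0.0221 0.0412 0.1225]  total cm [-15.6   -5.14   4.86] rv [0.177 0.33  0.98 ]
need 6.1 n=8 row shift cm [-1.31  0.72  2.12] turn [0.     0.     0.1091]  total cm [-11.47   1.41  17.  ] rv [0.    0.    0.873]
```

View pics/l15.png

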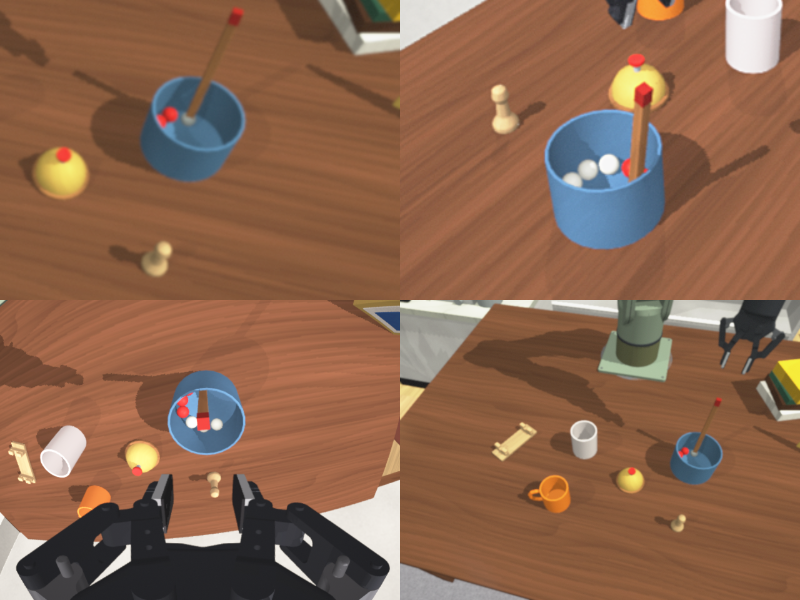

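The stick stands in the jar, leaning about 9° on the near rim (red end at 235,17 upper left), and the mug and pawn are untouched. On to the bell with the fingers closed.

Call:
{"method": "jog_arm", "body": {
  "moves": [
    [4, [-2.2, 0.29, 0.34], [0.0221, 0.0412, 0.1225]],
    [4, [-2.2, 0.29, 0.34], [0.0221, 0.0412, 0.1225]],
    [4, [-2.2, 0.29, 0.34], [0.0221, 0.0412, 0.1225]],
    [4, [-2.2, 0.29, 0.34], [0.0221, 0.0412, 0.1225]],
    [4, [-2.2, 0.29, 0.34], [0.0221, 0.0412, 0.1225]],
    [4, [-2.2, 0.29, 0.34], [0.0221, 0.0412, 0.1225]],
    [4, [-2.2, 0.29, 0.34], [0.0221, 0.0412, 0.1225]],
    [4, [-2.2, 0.29, 0.34], [0.0221, 0.0412, 0.1225]]
  ]
}}

```text
time: 40.45
tcp_pos: [0.5309, 0.1793, 0.3838]
tcp_rot: [-0.001, 0.576, 0.818, 0.0]
ft_force: [-1.1, 0.1, 0.4]
finger_gap: 0.0397
```

Call:
{"method": "jog_arm", "body": {
  "moves": [
    [0, [-1.31, 0.72, 2.12], [0, 0, 0.1091]],
    [0, [-1.31, 0.72, 2.12], [0, 0, 0.1091]],
    [0, [-1.31, 0.72, 2.12], [0, 0, 0.1091]],
    [0, [-1.31, 0.72, 2.12], [0, 0, 0.1091]],
    [0, [-1.31, 0.72, 2.12], [0, 0, 0.1091]],
    [0, [-1.31, 0.72, 2.12], [0, 0, 0.1091]],
    [0, [-1.31, 0.72, 2.12], [0, 0, 0.1091]],
    [0, [-1.31, 0.72, 2.12], [0, 0, 0.1091]]
  ]
}}

```text
time: 41.25
tcp_pos: [0.5829, 0.0759, 0.2134]
tcp_rot: [-0.0, 0.867, 0.498, 0.0]
ft_force: [1.6, 0.3, 0.4]
finger_gap: 0.0
```

```bash
python3 - <<'E'
from h import *
show()
for n in("side","wrist"):
  w=robot.capture(n);print(n,[(np.round(d["xyz"],3),round(d["conf"],2)) for d in robot.tip_of("plunger_top",w)[:2]])
plan([.583,.0765,.070+HZ-.073],tilt(60,0),n=5)
E
```

```text
t 41.25 tcp [0.5829 0.0759 0.2134] hold [0.5829 0.0759 0.1595] z [ 0.0003  0.0003 -1.    ] x [0.5041 0.8637 0.0004] gap 0.0000 F [1.6 0.3 0.4] q [-0.05  0.85 -0.28  1.54  0.29  0.79 -0.97]
side [(array([0.584, 0.077, 0.058]), 0.63)]
wrist [(array([0.582, 0.073, 0.062]), 0.92)]
need 2.4 n=5 row shift cm [-0.01  0.01  2.2 ] turn [-0.     -0.0001  0.0006]  total cm [-0.05  0.05 11.  ] rv [-0.    -0.001  0.003]
```

Call:
{"method": "jog_arm", "body": {
  "moves": [
    [0, [0, 0, 1.7], [0, 0, 0]],
    [0, [0, 0, 1.7], [0, 0, 0]],
    [0, [0, 0, 1.7], [0, 0, 0]],
    [0, [0, 0, 1.5], [0, 0, 0]],
    [0, [0, 0, 0.5], [0, 0, 0]],
    [0, [0, 0, 0.4], [0, 0, 0]],
    [0, [0, 0, 0.4], [0, 0, 0]],
    [0, [0, 0, 0.3], [0, 0, 0]]
  ]
}}

```text
time: 42.25
tcp_pos: [0.5831, 0.0769, 0.1329]
tcp_rot: [-0.0, 0.866, 0.5, 0.001]
ft_force: [0.8, 1.4, 3.5]
finger_gap: -0.0002
```

Call:
{"method": "jog_arm", "body": {
  "moves": [
    [0, [0, 0, 0.2], [0, 0, 0]],
    [0, [0, 0, 0.2], [0, 0, 0]],
    [0, [0, 0, 0.2], [0, 0, 0]],
    [0, [0, 0, 0.1], [0, 0, 0]],
    [0, [0, 0, 0], [0, 0, 0]],
    [0, [0, 0, 0], [0, 0, 0]],
    [0, [0, 0, 0], [0, 0, 0]],
    [0, [0, 0, 0], [0, 0, 0]]
  ]
}}

```text
time: 43.05
tcp_pos: [0.5831, 0.0768, 0.1258]
tcp_rot: [-0.0, 0.866, 0.5, 0.001]
ft_force: [0.2, 2.3, 7.1]
finger_gap: -0.0001
```

Call:
{"method": "jog_arm", "body": {
  "moves": [
    [0, [0, 0, 0.1], [0, 0, 0]],
    [0, [0, 0, 0.1], [0, 0, 0]],
    [0, [0, 0, 0.05], [0, 0, 0]],
    [0, [0, 0, 0], [0, 0, 0]],
    [0, [0, 0, 0], [0, 0, 0]],
    [0, [0, 0, 0], [0, 0, 0]],
    [0, [0, 0, 0], [0, 0, 0]],
    [0, [0, 0, 0], [0, 0, 0]]
  ]
}}

```text
time: 43.85
tcp_pos: [0.5834, 0.0769, 0.1252]
tcp_rot: [0.0, 0.866, 0.5, 0.002]
ft_force: [-7.1, 0.4, 44.0]
finger_gap: 0.0002
```

The plunger is bottomed: the force jumped from 7 N to 44 N at the wrist with almost no travel. Retreating straight up.

Call:
{"method": "jog_arm", "body": {
  "moves": [
    [0, [0, 0, -0.3], [0, 0, 0]],
    [0, [0, 0, -0.5], [0, 0, 0]],
    [0, [0, 0, -1], [0, 0, 0]],
    [0, [0, 0, -2], [0, 0, 0]],
    [0, [0, 0, -3], [0, 0, 0]],
    [0, [0, 0, -3], [0, 0, 0]],
    [0, [0, 0, -3], [0, 0, 0]],
    [0, [0, 0, -3], [0, 0, 0]]
  ]
}}

```text
time: 44.65
tcp_pos: [0.5823, 0.0762, 0.2824]
tcp_rot: [-0.0, 0.866, 0.5, -0.0]
ft_force: [-0.2, 0.4, 0.2]
finger_gap: 0.0
```

Call:
{"method": "jog_arm", "body": {
  "moves": [
    [0, [0, 0, 0], [0, 0, 0]],
    [0, [0, 0, 0], [0, 0, 0]],
    [0, [0, 0, 0], [0, 0, 0]],
    [0, [0, 0, 0], [0, 0, 0]],
    [0, [0, 0, 0], [0, 0, 0]],
    [0, [0, 0, 0], [0, 0, 0]],
    [0, [0, 0, 0], [0, 0, 0]],
    [0, [0, 0, 0], [0, 0, 0]]
  ]
}}

```text
time: 45.45
tcp_pos: [0.5827, 0.0765, 0.2808]
tcp_rot: [-0.0, 0.866, 0.5, 0.0]
ft_force: [0.2, 0.2, -0.4]
finger_gap: -0.0001
```

```bash
python3 look.py pics/l16.png; python3 - <<'E'
from h import *
for n in("side","scene"):
  w=robot.capture(n)
  for t in("plunger_top","mug","pawn"):print(n,t,[(np.round(d["xyz"],3),round(d["conf"],2)) for d in robot.tip_of(t,w)[:1]])
E
```

```text
t 45.45 tcp [0.5827 0.0765 0.2808] hold [0.5827 0.0765 0.2269] z [ 0.0001  0.0003 -1.    ] x [0.5001 0.8659 0.0003] gap -0.0001 F [ 0.2  0.2 -0.4] q [-0.03  0.76 -0.31  1.46  0.26  0.95 -0.94]
scene red1 [([0.465, 0.209, 0.017], 0.57), ([0.447, 0.219, 0.02], 0.54)]
scene white1 []
scene stick_head [([0.447, 0.256, 0.018], 0.82)]
scene stick [([0.432, 0.257, 0.112], 0.92)]
side red1 [([0.693, -0.114, 0.001], 0.74), ([0.492, 0.204, 0.015], 0.61), ([0.684, 0.222, -0.002], 0.47)]
side white1 [([0.534, 0.26, 0.018], 0.65), ([0.537, 0.234, 0.019], 0.52), ([0.519, 0.213, 0.02], 0.51)]
side stick_head [([0.693, -0.114, 0.001], 0.35)]
side stick [([0.433, 0.248, 0.112], 0.8)]
wrist red1 [([0.449, 0.224, 0.018], 0.92), ([0.469, 0.207, 0.016], 0.51)]
wrist white1 [([0.499, -0.086, 0.001], 0.56), ([0.53, 0.261, 0.021], 0.37)]
wrist stick_head [([0.448, 0.252, 0.019], 0.77)]
wrist stick [([0.429, 0.256, 0.109], 0.64)]
side plunger_top [(array([0.584, 0.075, 0.062]), 0.65)]
side mug [(array([ 0.696, -0.114,  0.005]), 0.69)]
side pawn [(array([0.686, 0.221, 0.001]), 0.7)]
scene plunger_top [(array([0.583, 0.076, 0.06 ]), 0.57)]
scene mug [(array([ 0.696, -0.115,  0.001]), 0.65)]
scene pawn [(array([ 0.692,  0.222, -0.002]), 0.72)]
```

View pics/l16.png

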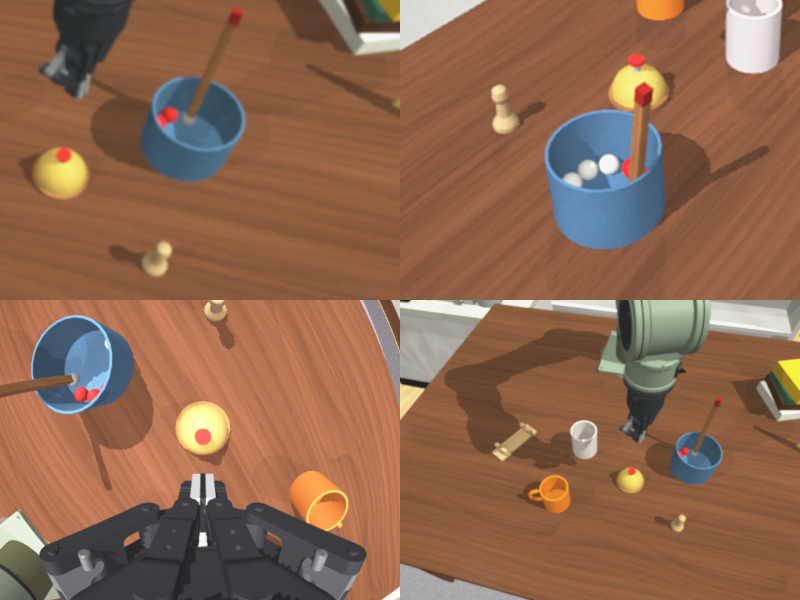

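The plunger is back up, the stick is standing in the jar, the beads are inside, the bystanders are in place and the arm is clear. Handing in.

```bash
python3 -c "
from cell import robot
print(robot.job_done())"
```

```text
the job is handed in; nothing more can be done
None
```

The job is handed in at about 46 s, with every step done in the order asked. No verdict was reported.

- **Stick in the crock:** I stood it ball end down, let go (it leaned about 28° on the rim) and took it again along its axis.
- **Stirring:** The ball went deep round the far side, near left and near right. By the last network readings the whites lie about 63, 48 and 32 mm from where they started. The reds lie farther than that, more than 50 mm each. I matched which bead is which by their order round the jar, so those distances rest on that.
- **Stick in the jar:** It stands leaning about 9° on the near rim, and was still in the same place in the final check.
- **Bell:** The plunger went fully down and came back up, with its top read at 60–62 mm against 63 mm nominal.
- **Bystanders:** The mug and the pawn read within about 6 mm of their starting positions (camera and network error), and I never went near them.

**What did not go cleanly:**
- The stick swivelled in the grip by up to about 16° while stirring, and I corrected it by tilting the tool.
- Pushing outward through the packed beads at the near right reached about 18 N without parting them. I got the last of the movement by pushing the row along the wall instead.
- Bottoming the bell peaked at 44 N at the wrist. It was pressed by the fingertips, not the gripper body, but that is more force than was needed and above the 40 N limit set for the body.
- In the final check not every bead was found in every view; one red showed only in the side view. All six were found across the three views, and nothing lies outside the jar in the pictures.

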